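Seat a die set in the bench press and press its punch

TASK

Take the die set by its black grip and lower it onto the press's two brass pegs, grip to the front, until its plate lies flat and fully home; do not drop it. Then pull the red-handled lever down through its full stroke so that the ram presses the punch in, and ease the lever slowly back up to its rest, never letting it fly back. Leave the die set seated and everything else on the table where it is.

Things in the scene. Friction and masses are not known exactly. Their poses are not given: they have to be found in the camera images.
- die: die set, about 370 g: aluminium plate 70 (x) x 80 (y) x 14 mm with two vertical through holes of 12.5 mm at y = +24 and -24 mm (x = 0); on it a steel die body of 50 mm diameter, top at z = 50 mm; at the front (-x) an upright flat black grip, 12 mm thick (y), x = -98 to -52 mm, z = 4 to 64 mm. Origin at the centre of the plate's underside
- die_grip (a point): middle of the black grip's gripping area, at (-78, 0, 50) mm in the die set's frame
- punch (a joint): how far the punch is pressed into the die, m: 0 = standing proud, 0.012 = head flat on the die body. It moves stiffly (about 5 N) and stays where it is left
- punch_top (a point): centre of the top of the punch's brass head (32 mm diameter, 4 mm thick), 66 mm above the die set's underside while proud
- press: blue hand press fixed to the table. Origin at table height under the midpoint between its two pegs; x points from its open front to its back, y to its left, z up. Base from x = -80 to 100, y = -100 to 100 mm, its top at z = 35 mm. Two steel posts of 24 mm diameter at x = 0, y = +-76 mm carry the head and its crossbeam (x = -20 to 20, y = -90 to 90, z = 192 to 242 mm)
- press_head (a point): centre of the underside of the press's overhanging blue head, 190 mm above the table at press x = -19, y = 0 mm. The head spans x = -68 to 30, y = -40 to 40, z = 190 to 265 mm in the press's frame; it stands over the die set's place, so reach in from the front with the tool leaning back
- ram_tip (a point): lower end of the ram, a steel rod of 20 mm diameter straight above the seat: 135 mm above the table while the lever is up, lowered by 48 mm by the full stroke
- seat (a point): point on the press's steel plate (z = 35 mm) midway between two upright brass pegs at y = +24 and -24 mm; pegs 10 mm diameter, 12 mm tall, the upper 5 mm tapering to 4 mm. Axes as the press. The seated die set has its origin here, its x along the press's x (black grip to the front)
- lever (a joint): press lever angle, rad: 0 = up at rest (30 degrees above level), 0.9 = at the bottom stop. A spring drives it back up; holding it at the bottom takes about 10 N at the handle
- lever_grip (a point): gripping point of the lever's red cross handle, a round bar of 16 mm diameter along the press's y, reaching from the lever arm 45 mm to the left of this point to 41 mm to the right of it. At rest it lies at (-119, -155, 290) mm in the press's frame
- lever_hinge (a point): point on the lever's hinge axis (which runs along the press's y) at the same y as lever_grip, at (20, -155, 210) mm in the press's frame; the handle moves on an arc of 160 mm radius about it, down and at the front
- wash_a: white plastic wash bottle, red cap and bent red spout, 64 mm diameter, 197 mm tall; origin at the centre of its underside; leave alone
- wash_b: second wash bottle, the same; leave alone
- can: small bare steel can, 60 mm diameter, 60 mm tall; origin under its centre; leave alone
- bowl: black plastic bowl, 100 mm diameter, 50 mm tall; origin under its centre; leave alone
- sleeve: dark steel tube, 44 mm diameter, 45 mm tall, standing; origin under its centre; leave alone
- disc: dark steel disc, 56 mm diameter, 14 mm thick, lying flat; origin under its centre; leave alone
- brush: small brush with a wooden handle, lying on the table; leave alone
There are look-alikes about, which are no part of the job. There is more than one size of the die; the job needs the middle-sized.

How it is judged:
On the way, in this order (a step that is already met when the one before it is completed fails the run):
1. the die set sits flat and fully home on both pegs, its punch still proud (horizontal distance between die and seat below 0.004 m and z of die in the frame of seat below 0.003 m and angle between the x axis of die and the x axis of seat, either way round below 0.08 rad and angle between die's own z axis and vertical below 0.04 rad and value of joint punch below 0.004 m), for 0.2 s.
2. with the die set seated, the lever is pulled through its full stroke and the punch is pressed in (horizontal distance between die and seat below 0.004 m and z of die in the frame of seat below 0.003 m and angle between the x axis of die and the x axis of seat, either way round below 0.08 rad and angle between die's own z axis and vertical below 0.04 rad and value of joint lever above 0.82 rad and value of joint punch above 0.0095 m), for 0.1 s.
At the end, for the whole second after the job is handed in: The die set lies at rest on the press plate, both pegs in its holes (within 4 mm and 0.08 rad of the seat, not more than 3 mm above it, level within 0.04 rad), its punch pressed in by at least 9.5 mm, and the lever is back up (within 0.06 rad of rest) (horizontal distance between die and seat below 0.004 m and z of die in the frame of seat below 0.003 m and angle between the x axis of die and the x axis of seat, either way round below 0.08 rad and angle between die's own z axis and vertical below 0.04 rad and value of joint punch above 0.0095 m and value of joint lever below 0.06 rad and linear speed of die below 0.02 m/s); the robot touches nothing.
It fails at once if the lever flies back (faster than 1.6 rad/s upward while more than 0.25 rad from its rest) (value of joint lever above 0.25 rad and velocity of joint lever below -1.6 rad/s).
It fails at once if the die set is let go in the air above the pegs (more than 16 mm above the plate) (horizontal distance between die and seat below 0.05 m and z of die in the frame of seat above 0.016 m and contact force between the fingers and die below 0.05 N).
It fails at once if a bystander is moved by more than 30 mm (distance of any of wash_a, wash_b, can, bowl, sleeve, disc, brush from where it was at the start of the episode above 0.03 m).
It also fails if it takes over 67 s, if anything falls off the work surface, if the arm or the gripper's body presses on something with over 40 N, if the wrist force passes 120 N, or if a joint passes its speed limit or range.

ROBOT

A 7-joint arm with a two-finger parallel gripper is mounted at the origin on the work surface. World frame = base frame: x ahead of the robot, y to its left, z up, the work surface at z = 0. Lengths are in m, angles in rad, forces in N, time in s.
With the tool pointing down it reaches from about 0.4 to 0.85 m from the base axis. Payload 10.4 kg.
Tool frame: the origin (TCP) lies midway between the tips of the shut fingers; the grasp point (between the pads) lies 19 mm behind it; z points along the fingers, y is the line along which they close (so a half turn about z gives the same grasp; the last joint's range is limited). The gripper opens to 87 mm and grips with 3 to 60 N. Pads are 19 mm wide; open, the fingers measure 117 mm over their backs; the gripper's body (75 mm by 190 mm) begins 51 mm behind the grasp point.
Start: joints at [1.164, 0.332, -0.065, 1.46, 0.022, 1.35, -0.088], TCP at [0.234, -0.58, 0.223] pointing down, gripper open.
Joint ranges: [-2.6, 2.6], [-0.5, 2.12], [-1.47, 1.34], [0.16, 2.42], [-1.27, 4.41], [0.06, 2.06], [-2.6, 2.6]. Speed limits (rad/s): [2.22, 2.22, 2.79, 2.79, 3.14, 3.14, 3.14].

INTERFACE

Orientations are given as a unit quaternion [x, y, z, w].
In Python, from bench import r gives the robot as it stands.
- The arm moves only by the tool arm_command, never from a script. Its argument "moves" is one flat list of numbers, 4 for each row, row after row: the shift along the tool's x, y, z in cm, then the turn about the tool's z in degrees. A call has 1 to 12 rows; each row shifts and turns the commanded pose from where the row before left it, along the tool's axes as they then stand; what a row does not reach is not made up. A row lasts 1/12 s, in which the tool goes at most 41.7 mm and 7.16 degrees, less where a joint would pass 70% of its speed; a pose out of reach is approached as far as the arm can. A call with a gripper value outside its range is refused whole. "fingers" is the opening in per cent of the stroke, from 0 (shut) to 100 (fully open), set as the call begins (left out, the last holds). The fingers move at their own pace and stop on an object; "squeeze" is the grip in N (left out, the last holds). Time passes only in rows, so rows that do not move let the fingers close. It gives the time, the measured TCP pose, the force, the opening and the grip force at its end, in the units of the state.
- r.read_state(): the state, without advancing time (a new reading comes with each control period).
- r.camera(name): name is "scene" or "top" or "wrist"; returns the picture (480x640x3 uint8, red, green, blue); there is no depth.
- r.camera_info(name): a dict with "fx", "fy", "cx", "cy" (pixels), "origin" and "attitude" of the camera in the world. Camera axes: x right, y up, looking along -z (the intrinsics and any distortion apply to the point x, -y, -z); pixel columns grow to the right and rows downward; lengths in m; the calibration is good to about 2 mm. A picture is of the moment at which its call begins: read the wrist's pose just before it. camera_info takes no time and is no camera call; for the wrist camera it gives the pose at the moment of the call.
- r.close_job(): hands the job in; it is judged then, once.
The state is a dict: "time": time; "joint_positions": joint angles; "joint_vel": joint speeds; "joint_torque": joint torques, N m; "ee_pos": TCP position; "eef_rot": TCP orientation; "ft_force": force on the tool from outside, world axes, zero at the start; "torque": the same for the moment, N m; "width": finger opening in m; "grip_force": force on a finger pad.
Only numpy, scipy, OpenCV 4.12 (cv2) and the standard library are available. Lean on these libraries where they do the work, as an engineer would, in place of code of your own. Each camera call takes 0.05 s, during which the arm holds its last target. There are 200 camera calls.

## Working session

There is one attempt and no reset: what is moved stays moved. The work goes in short steps, Python scripts to look and compute and a tool call to move; the robot and the scene stay as the last step left them, time stands still between calls to the robot, and variables do not carry over. Pictures are saved under pics/ and viewed, at most 10 in all, crops included, and the job is handed in when it is done.

Besides the shell and the picture viewer there is one more tool, called after "Call:" as name(argument=value, ...) on one line, values as JSON. arm_command: Moves the arm, as the interface text tells. Its arguments: {"type":"object","properties":{"moves":{"type":"array"},"fingers":{"type":"number"},"squeeze":{"type":"number"}},"required":["moves"]}

```bash
ls; mkdir -p pics; python3 - <<'E'
from bench import r
import cv2
for n in ("scene","top","wrist"):
    i=r.camera_info(n); print(n,i)
    cv2.imwrite(f"pics/{n}0.png",cv2.cvtColor(r.camera(n),cv2.COLOR_RGB2BGR))
s=r.read_state(); print(s)
E
```

```text
pics
scene {'fx': 474.9061114850413, 'fy': 474.9061114850413, 'cx': 321.1773034143868, 'cy': 240.40962281355797, 'origin': array([ 1.42686814, -0.32024248,  1.3732406 ]), 'attitude': array([0.27718638, 0.1764566 , 0.48602745, 0.80981979])}
top {'fx': 576.524011460718, 'fy': 576.524011460718, 'cx': 311.8272430044526, 'cy': 235.83401274219926, 'origin': array([0.3023874 , 0.091974  , 1.57544256]), 'attitude': array([ 0.07292516, -0.07040491, -0.67770724,  0.72831172])}
wrist {'fx': 374.6018010810101, 'fy': 374.6018010810101, 'cx': 321.8441872004096, 'cy': 232.71729310197267, 'origin': array([ 0.31277833, -0.54648022,  0.38424856]), 'attitude': array([-0.12774118,  0.08712512, -0.55244262,  0.81908397])}
{'time': 0.15, 'joint_positions': array([ 1.1644281 ,  0.33271289, -0.06469966,  1.46068034,  0.02160551,
        1.34990542, -0.08854453]), 'joint_vel': array([ 0.00077769, -0.00163033,  0.00129652, -0.00247693, -0.00179652,
       -0.00194573, -0.00097943]), 'joint_torque': array([ 1.55386428e-03, -6.23634911e+01,  2.52061605e-02, -3.90140676e+01,
       -6.13269280e-02,  3.73043516e-02,  1.01355101e-04]), 'ee_pos': array([ 0.23391097, -0.57929263,  0.22197783]), 'eef_rot': array([ 9.81649220e-01,  1.90694921e-01, -1.19245363e-04, -4.90997717e-04]), 'ft_force': array([ 0.79430282, -0.18002601,  0.22664527]), 'torque': array([-0.01602286, -0.00346627, -0.00612461]), 'grip_force': 0.0, 'width': 0.08685715174439938}
```

View pics/scene0.png

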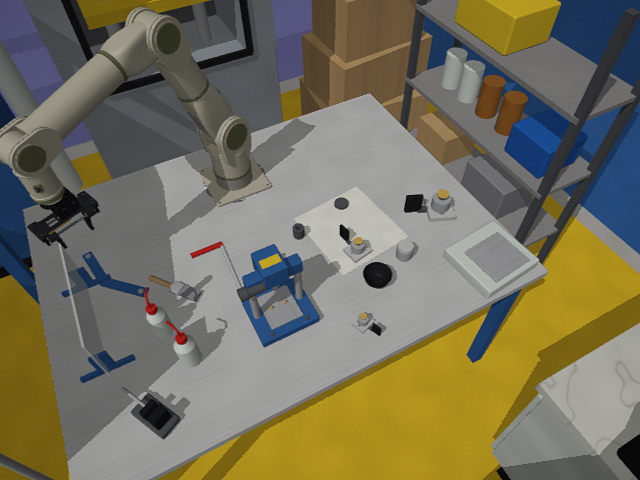

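View pics/top0.png

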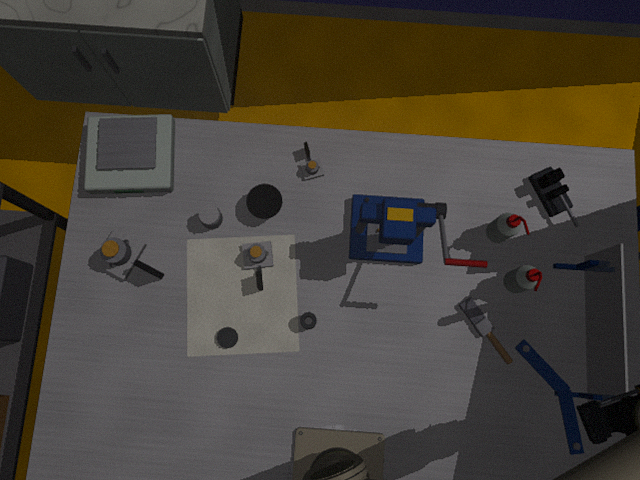

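The scene picture shows three die sets: a large one at (440,205), the middle one on the white mat at (358,245), and a small one at (365,322). The press is at (275,290) with its red handle at (207,250). In the top view the middle die is at (257,253), the press at (388,230) and the handle at (465,263).

```bash
cat > h.py <<'E'
import numpy as np, cv2
from scipy.spatial.transform import Rotation as R
from bench import r
def ray(i,u,v):
    d=np.array([(u-i["cx"])/i["fx"],-(v-i["cy"])/i["fy"],-1.])
    return i["origin"],R.from_quat(i["attitude"]).apply(d)
def onplane(i,u,v,z):
    o,d=ray(i,u,v); return o+d*(z-o[2])/d[2]
def proj(i,p):
    c=R.from_quat(i["attitude"]).inv().apply(np.asarray(p)-i["origin"])
    return np.array([i["cx"]+i["fx"]*c[0]/-c[2], i["cy"]-i["fy"]*c[1]/-c[2]])
def tri(a,pa,b,pb):
    o1,d1=ray(a,*pa);o2,d2=ray(b,*pb)
    d1/=np.linalg.norm(d1);d2/=np.linalg.norm(d2)
    t=np.linalg.lstsq(np.stack([d1,-d2],1),o2-o1,rcond=None)[0]
    p,q=o1+t[0]*d1,o2+t[1]*d2
    return (p+q)/2,np.linalg.norm(p-q)
def blobs(img,lo,hi,amin=15,roi=None):
    m=cv2.inRange(cv2.cvtColor(img,cv2.COLOR_RGB2HSV),np.array(lo),np.array(hi))
    if roi: k=np.zeros_like(m); k[roi[1]:roi[3],roi[0]:roi[2]]=1; m=m*k
    n,l,s,c=cv2.connectedComponentsWithStats(m)
    return [(c[j],s[j],l==j) for j in range(1,n) if s[j][4]>=amin]
E
python3 - <<'E'
from h import *
I={n:r.camera_info(n) for n in("top","scene")}
im={n:cv2.cvtColor(cv2.imread(f"pics/{n}0.png"),cv2.COLOR_BGR2RGB) for n in I}
def show(t,n,lo,hi,roi,z,a=15):
    for c,s,l in blobs(im[n],lo,hi,a,roi):
        print(t,n,c.round(1),s,onplane(I[n],*c,z).round(4))
show("brass","top",(8,90,90),(30,255,255),(60,150,340,300),.066)
show("brass","scene",(8,90,90),(30,255,255),(330,180,480,340),.066)
show("black","top",(0,0,0),(180,255,45),(235,235,300,300),.064)
show("black","scene",(0,0,0),(180,255,45),(330,215,352,245),.064)
show("red","top",(0,150,80),(8,255,255),(435,240,495,280),.29)
show("red","scene",(0,150,80),(8,255,255),(180,230,235,262),.29)
show("yellow","top",(18,120,120),(35,255,255),(350,190,440,260),.265,100)
show("blue","top",(100,120,40),(125,255,255),(340,180,450,275),.035,60)
for n,b in(("top",(330,180,490,300)),("scene",(180,225,330,350))):
    x0,y0,x1,y1=b; cv2.imwrite(f"pics/{n}p.png",cv2.resize(cv2.imread(f"pics/{n}0.png")[y0:y1,x0:x1],None,fx=4,fy=4,interpolation=2))
E
python3 -c "
import cv2,numpy as np
a=cv2.imread('pics/topp.png');b=cv2.imread('pics/scenep.png')
print(a.shape,b.shape)"
```

```text
brass top [311.8 164. ] [308 161   8   7  44] [0.8133 0.1231 0.066 ]
brass top [ 65.8 186.6] [ 60 163  16  55 637] [0.7008 0.7851 0.066 ]
brass top [109.7 247.9] [102 240  16  16 202] [0.5412 0.6422 0.066 ]
brass top [255.4 251. ] [250 246  12  11 100] [0.5609 0.2552 0.066 ]
brass scene [442.7 193.8] [437 190  12   9  88] [0.5214 0.6512 0.066 ]
brass scene [357.9 240.3] [354 237   9   7  53] [0.5619 0.2557 0.066 ]
brass scene [459.9 329.4] [425 311  55  29 797] [1.0078 0.3527 0.066 ]
brass scene [363.1 315.6] [360 313   7   7  38] [0.8278 0.118  0.066 ]
black top [258.9 260.7] [252 257  14   6  16] [0.5359 0.2437 0.064 ]
black top [258.9 278.6] [256 267   7  23 116] [0.4884 0.2395 0.064 ]
black scene [343.8 232.5] [340 225   9  16 102] [0.5065 0.2304 0.064 ]
red top [457.5 261.2] [446 259  25   6  66] [ 0.5322 -0.2262  0.29  ]
red top [478.9 262.7] [472 261  15   5  42] [ 0.5321 -0.2744  0.29  ]
red scene [206.  249.4] [191 242  32  16 151] [ 0.5307 -0.244   0.29  ]
yellow top [400.2 214. ] [388 208  25  13 208] [ 0.6389 -0.096   0.265 ]
blue top [390.8 225.9] [ 350  195   87   68 2909] [ 0.6625 -0.1048  0.035 ]
(480, 640, 3) (500, 600, 3)
```

View pics/topp.png

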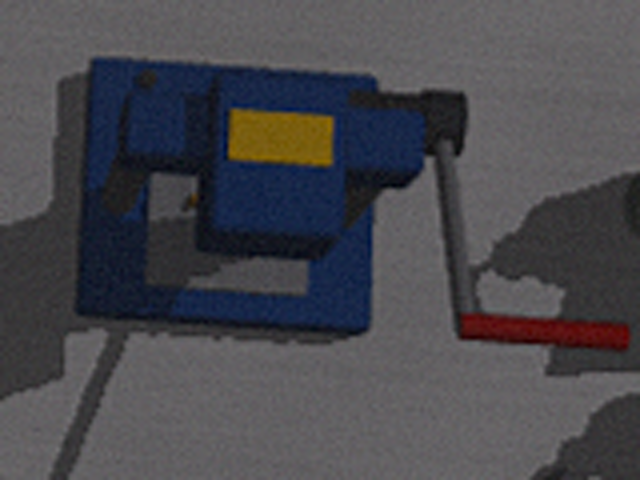

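View pics/scenep.png

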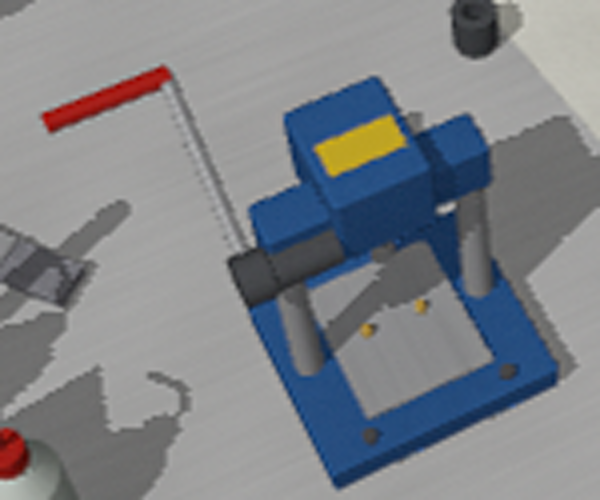

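The crops show the press from above and behind. The pegs in the scene crop are at (370,330) and (421,306). The top-view base corners are at (92,58), (376,75), (370,325) and (78,315). The red bar runs from (460,325) to (628,336).

```bash
python3 - <<'E'
from h import *
I={n:r.camera_info(n) for n in("top","scene")}
im={n:cv2.cvtColor(cv2.imread(f"pics/{n}0.png"),cv2.COLOR_BGR2RGB) for n in I}
pg=[c for c,s,l in blobs(im["scene"],(12,80,80),(32,255,255),3,(266,296,292,312))]
P=[onplane(I["scene"],*c,.045) for c in pg]; print(pg,np.round(P,4))
if len(P)==2:
    m=(P[0]+P[1])/2; d=P[1]-P[0]; print("seat",m,"dist",np.linalg.norm(d),"yaw",np.degrees(np.arctan2(d[1],d[0]))-90)
for c in [(92,58),(376,75),(370,318),(78,312)]:
    print("corner",onplane(I["top"],330+c[0]/4,180+c[1]/4,.035).round(4))
for c in[(338,472),(556,368)]: print("scn corner",onplane(I["scene"],180+c[0]/4,225+c[1]/4,.035).round(4))
# red bar
E={}
for n,roi in(("top",(435,240,495,280)),("scene",(180,230,235,262))):
    m=cv2.inRange(cv2.cvtColor(im[n],cv2.COLOR_RGB2HSV),np.array((0,120,50)),np.array((9,255,255)))
    k=np.zeros_like(m);k[roi[1]:roi[3],roi[0]:roi[2]]=m[roi[1]:roi[3],roi[0]:roi[2]]
    y,x=np.nonzero(k);p=np.stack([x,y],1).astype(float);c=p.mean(0)
    v=np.linalg.svd(p-c,full_matrices=False)[2][0]; v*=np.sign(v[0]); t=(p-c)@v
    E[n]=[c+v*(t.min()-.5),c+v*(t.max()+.5)]
L,Rr=tri(I["top"],E["top"][0],I["scene"],E["scene"][1]),tri(I["top"],E["top"][1],I["scene"],E["scene"][0])
print("bar left",L,"right",Rr,np.linalg.norm(L[0]-Rr[0]));d=L[0]-Rr[0];print("yaw",np.degrees(np.arctan2(d[1],d[0]))-90)
print("brass tri",tri(I["top"],(255.4,251.),I["scene"],(357.9,240.3)))
for n,b in(("top",(232,235,302,300)),("scene",(325,215,395,270))):
    x0,y0,x1,y1=b; cv2.imwrite(f"pics/{n}d.png",cv2.resize(im[n][y0:y1,x0:x1,::-1],(420,(y1-y0)*6),interpolation=2))
a=cv2.imread("pics/topd.png");b=cv2.imread("pics/scened.png");h=max(len(a),len(b))
f=lambda q:cv2.copyMakeBorder(q,0,h-len(q),0,0,0)
cv2.imwrite("pics/d.png",cv2.resize(np.hstack([f(a),f(b)]),None,fx=.95,fy=.95))
E
```

```text
[array([284.71428571, 301.        ]), array([271., 307.])] [[ 0.6518 -0.071   0.045 ]
 [ 0.6511 -0.1194  0.045 ]]
seat [ 0.65143523 -0.09516366  0.045     ] dist 0.04838257447830779 yaw -180.7742598864894
corner [0.744  0.0036 0.035 ]
corner [ 0.7461 -0.1931  0.035 ]
corner [ 0.5755 -0.1945  0.035 ]
corner [0.5654 0.0028 0.035 ]
scn corner [ 0.7522 -0.1873  0.035 ]
scn corner [0.7514 0.0023 0.035 ]
bar left (array([ 0.5313962 , -0.19486506,  0.2921397 ]), np.float64(0.0020872274764436117)) right (array([ 0.53135952, -0.29164176,  0.29171206]), np.float64(0.003465751333285606)) 0.09677765116994576
yaw -0.021715176337380626
brass tri (array([0.56124025, 0.25577318, 0.06487336]), np.float64(0.0008652389264733528))
```

View pics/d.png

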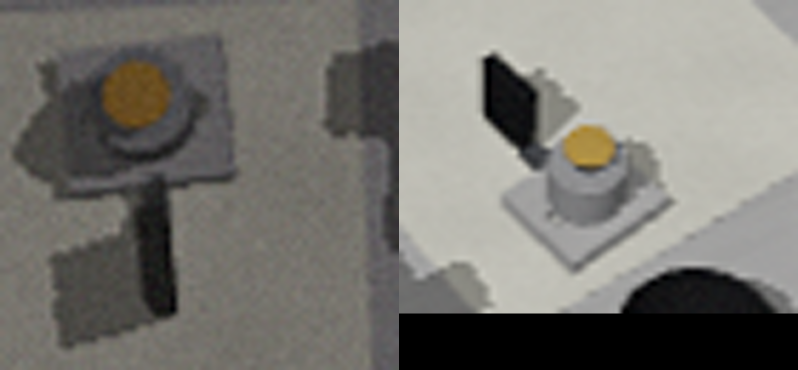

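The middle die is at about (0.561, 0.256) with a yaw of roughly 10°, and its triangulated punch height of 65 mm checks out. The seat is near (0.651, -0.093), the peg spacing measures 48.4 mm, and the press yaw is about 0. I'll go up and over first, then find out how the arm can get its lean.

Call:
arm_command(moves=[0, 0, -3.5, 0, 0, 0, -4, 0, 2.2, -2.8, -2, 0, 2.2, -2.8, -2, 0, 2.2, -2.8, -2, 0, 2.2, -2.8, -2, 0, 2.2, -2.8, -2, 0, 2.2, -2.8, -2, 0, 2.2, -2.8, -2, 0, 2.2, -2.8, -2, 0, 2.2, -2.8, -2, 0, 2.2, -2.8, -2, 0], fingers=100)

```text
time: 1.15
ee_pos: [0.3331, -0.2356, 0.4985]
eef_rot: [0.982, 0.191, -0.0, 0.0]
ft_force: [1.7, -0.3, -1.1]
width: 0.0871
grip_force: 0.0
```

Call:
arm_command(moves=[2.2, -2.8, -1, 0, 2.2, -2.8, -1, 0, 2.2, -2.8, -1, 0, 2.2, -2.8, -1, 0, 2.2, -2.8, 0, 0, 2.2, -2.8, 0, 0, 0, 0, -3, 0, 0, 0, -3, 0, 0, 0, -3, 0, 0, 0, -3, 0, 0, 0, -3, 0, 0, 0, -3, 0])

```text
time: 2.15
ee_pos: [0.3958, -0.0331, 0.6291]
eef_rot: [0.98, 0.19, 0.05, 0.013]
ft_force: [0.3, 0.5, -0.9]
width: 0.0869
grip_force: 0.0
```

```bash
python3 - <<'E'
from h import *
s=r.read_state(); print(s["time"],s["ee_pos"],s["joint_positions"].round(3)); print(R.from_quat(s["eef_rot"]).as_matrix().round(3))
E
```

```text
2.15 [ 0.39580817 -0.03308359  0.62909044] [ 0.927 -0.097 -0.81   1.046 -0.086  2.058 -1.118]
[[ 0.923  0.371  0.103]
 [ 0.374 -0.928 -0.007]
 [ 0.093  0.045 -0.995]]
```

The wrist joint saturates at the top and the tool leans the wanted way, towards +x. I'll continue.

Call:
arm_command(moves=[0, 0, -3, 0, 0, 0, -3, 0, 0, 0, -3, 0, 0, 0, -3, 0])

```text
time: 2.48
ee_pos: [0.3894, -0.0323, 0.6704]
eef_rot: [0.977, 0.19, 0.096, 0.025]
ft_force: [-0.3, 0.3, -0.3]
width: 0.0867
grip_force: 0.0
```

```bash
python3 - <<'E'
from h import *
s=r.read_state(); print(s["time"],s["ee_pos"],s["joint_positions"].round(3)); print(R.from_quat(s["eef_rot"]).as_matrix().round(3))
E
```

```text
2.4833 [ 0.38937161 -0.03228756  0.67039169] [ 0.78  -0.125 -0.649  0.982 -0.098  2.058 -1.115]
[[ 0.91   0.366  0.197]
 [ 0.376 -0.927 -0.013]
 [ 0.178  0.086 -0.98 ]]
```

Call:
arm_command(moves=[0, 0, -3, 0, 0, 0, -3, 0, 0, 0, -3, 0, 0, 0, -3, 0, 0, 0, -3, 0, 0, 0, -3, 0, 0, 0, -3, 0, 0, 0, -3, 0, 0, 0, -3, 0, 0, 0, -3, 0, 0, 0, -3, 0, 0, 0, -3, 0])

```text
time: 3.48
ee_pos: [0.3222, -0.0276, 0.7861]
eef_rot: [0.953, 0.185, 0.231, 0.062]
ft_force: [0.4, 0.6, 0.3]
width: 0.0873
grip_force: 0.0
```

```bash
python3 - <<'E'
from h import *
s=r.read_state(); print(s["time"],s["ee_pos"],s["joint_positions"].round(3)); print(R.from_quat(s["eef_rot"]).as_matrix().round(3))
E
```

```text
3.4833 [ 0.32220782 -0.02757826  0.78614397] [ 0.452 -0.258 -0.277  0.846 -0.128  2.058 -1.109]
[[ 0.825  0.324  0.463]
 [ 0.382 -0.924 -0.034]
 [ 0.417  0.205 -0.886]]
```

Call:
arm_command(moves=[1.5, -3.7, -0.1, 0, 1.5, -3.7, -0.1, 0, 1.5, -3.7, -0.1, 0, 1.5, -3.7, -0.1, 0, 1.5, -3.7, -0.1, 0, 0, 0, 0, -7, 0, 0, 0, -7, 0, 0, 0, -7, 0, 0, 0, -7, 0, 0, 0, -7, 0, 0, 0, -7, 0, 0, 0, -7])

```text
time: 4.48
ee_pos: [0.3238, 0.1717, 0.7772]
eef_rot: [0.788, 0.566, 0.187, 0.155]
ft_force: [0.2, 0.6, -0.1]
width: 0.0867
grip_force: 0.0
```

Call:
arm_command(moves=[0, 0, 0, -7, 0, 0, 0, -7, 0, 0, 0, -7, 0, 0, 0, -7, 0, 0, 0, -7, 0, 0, 0, -7, 0, 0, 0, -7, 0, 0, 0, -7, 0, 0, 0, -7, 0, 0, 0, -7, 0, 0, 0, -7, 0, 0, 0, -7])

```text
time: 5.48
ee_pos: [0.3237, 0.1718, 0.7772]
eef_rot: [0.207, 0.948, 0.035, 0.24]
ft_force: [0.0, 0.5, -0.8]
width: 0.0871
grip_force: 0.0
```

```bash
python3 - <<'E'
from h import *
s=r.read_state(); print(s["time"],s["ee_pos"],s["joint_positions"].round(3)); print(R.from_quat(s["eef_rot"]).as_matrix().round(3))
E
```

```text
5.4833 [0.32374791 0.1717515  0.77721535] [ 0.708 -0.263 -0.952  0.769 -0.06   2.059  0.822]
[[-0.799  0.375  0.47 ]
 [ 0.409  0.912 -0.032]
 [-0.44   0.167 -0.882]]
```

Call:
arm_command(moves=[-1.3, 0.5, -2.6, 0, -1.3, 0.5, -2.6, 0, -1.3, 0.5, -2.6, 0, 0, 0, 0, -6, 0, 0, 0, -6, 0, 0, 0, -6, 0, 0, 0, -6])

```text
time: 6.07
ee_pos: [0.3499, 0.1838, 0.817]
eef_rot: [-0.004, 0.959, -0.013, 0.282]
ft_force: [-0.5, -0.8, -0.7]
width: 0.0872
grip_force: 0.0
```

```bash
cat > st.py <<'E'
from h import *
s=r.read_state(); M=R.from_quat(s["eef_rot"]).as_matrix(); print(s["time"],s["ee_pos"].round(4),s["joint_positions"].round(3)); print(M.round(3),"lean",np.degrees(np.arccos(-M[2,2])).round(1),"az",np.degrees(np.arctan2(M[1,2],M[0,2])).round(2),"grasp",(s["ee_pos"]-.019*M[:,2]).round(4),"w",s["width"],"g",s["grip_force"])
E
python3 st.py
```

```text
6.0667 [0.3499 0.1838 0.817 ] [ 0.972 -0.195 -1.297  0.605  0.037  2.059  1.233]
[[-0.841  0.001  0.541]
 [-0.014  1.    -0.024]
 [-0.541 -0.028 -0.84 ]] lean 32.8 az -2.5 grasp [0.3396 0.1843 0.833 ] w 0.08719215105159563 g 0.0
```

Call:
arm_command(moves=[0, 3.5, -0.1, 0, 0, 3.5, -0.1, 0, 0, 3.5, -0.1, 0, -1.4, 0, -2.2, 0])

```text
time: 6.4
ee_pos: [0.3487, 0.2763, 0.8154]
eef_rot: [-0.004, 0.955, -0.009, 0.298]
ft_force: [-0.8, 0.3, 0.3]
width: 0.0872
grip_force: 0.0
```

```bash
python3 st.py
```

```text
6.4 [0.3487 0.2763 0.8154] [ 1.338 -0.33  -1.469  0.5   -0.21   2.058  1.195]
[[-0.823 -0.003  0.568]
 [-0.013  1.    -0.015]
 [-0.568 -0.02  -0.823]] lean 34.7 az -1.48 grasp [0.3379 0.2765 0.831 ] w 0.08719703917102875 g 0.0
```

Call:
arm_command(moves=[1.8, -0.15, 3.6, 0, 1.8, -0.15, 3.6, 0, 1.8, -0.15, 3.6, 0, 1.8, -0.15, 3.6, 0, 1.8, -0.15, 3.6, 0, 1.8, -0.15, 3.6, 0, 1.8, -0.15, 3.6, 0, 1.8, -0.15, 3.6, 0, 1.8, -0.15, 3.6, 0, 1.8, -0.15, 3.6, 0, 1.8, -0.15, 3.6, 0, 1.8, -0.15, 3.6, 0])

```text
time: 7.4
ee_pos: [0.4015, 0.2558, 0.4403]
eef_rot: [-0.001, 0.955, -0.006, 0.298]
ft_force: [0.0, 0.0, 0.7]
width: 0.0869
grip_force: 0.0
```

```bash
python3 st.py; python3 - <<'E'
from h import *
i=r.camera_info("wrist"); im=r.camera("wrist"); cv2.imwrite("pics/w1.png",im[:,:,::-1])
print(i["origin"], R.from_quat(i["attitude"]).as_matrix().round(3))
print(proj(i,(.561,.2555,.066)),proj(i,(.484,.242,.064)))
E
```

```text
7.4 [0.4015 0.2558 0.4403] [ 0.12  -0.485 -0.738  1.797  0.038  1.219  0.929]
[[-0.823  0.002  0.568]
 [-0.005  1.    -0.01 ]
 [-0.568 -0.011 -0.823]] lean 34.6 az -1.04 grasp [0.3907 0.256  0.456 ] w 0.08690126164816918 g 0.0
[0.24043015 0.25838564 0.52608003] [[ 0.002 -0.611 -0.792]
 [ 1.    -0.008  0.008]
 [-0.011 -0.792  0.611]]
[323.81044187 114.69258196] [313.31984853  61.477456  ]
```

View pics/w1.png

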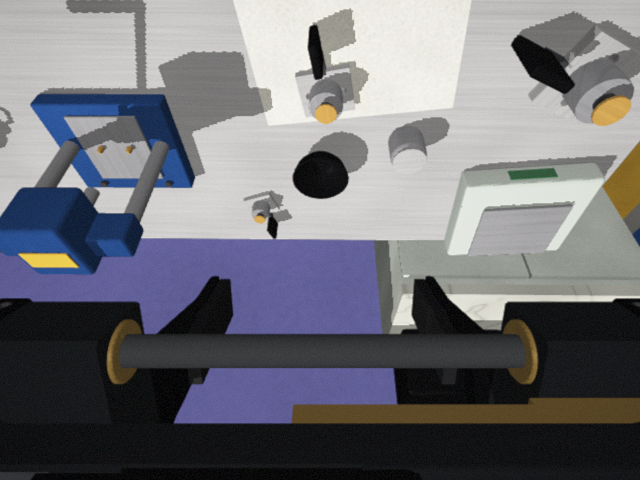

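The wrist view shows the pegs at (102,149) and (130,149), and the middle die with brass at (325,113) and its grip at (317,50). The gripper's fingers are at the bottom.

```bash
python3 - <<'E'
from h import *
i=r.camera_info("wrist"); im=cv2.imread("pics/w1.png")[:,:,::-1].copy()
b=[c for c,s,l in blobs(im,(8,90,90),(30,255,255),30,(300,90,350,130))][0]
g=[(c,l) for c,s,l in blobs(im,(0,0,0),(180,255,50),80,(300,15,335,85))]
B=onplane(i,*b,.065);print("brass",b,B)
for c,l in g:
    G=onplane(i,*c,.034);d=B-G;print("grip",c,G,np.linalg.norm(d[:2]),"yaw",np.degrees(np.arctan2(d[1],d[0])))
pg=[c for c,s,l in blobs(im,(8,80,70),(32,255,255),5,(90,135,145,160))]
P=[onplane(i,*c,.041) for c in pg];print(pg,np.round(P,4));d=P[1]-P[0];print((P[0]+P[1])/2,np.linalg.norm(d),np.degrees(np.arctan2(d[0],d[1])))
# steel plate + base top corners of press
m=cv2.inRange(cv2.cvtColor(im,cv2.COLOR_RGB2HSV),np.array((100,120,30)),np.array((125,255,255)))
m[:, :20]=0; m[200:]=0; m[:,200:]=0; y,x=np.nonzero(m)
p=np.stack([x,y],1)
for w in((1,1),(-1,1),(-1,-1)): q=p[np.argmin(p@np.array(w))]; print("base extreme",w,q,onplane(i,*q,.035).round(4))
E
```

```text
brass [325.55362319 113.31014493] [0.54430366 0.25177401 0.065     ]
grip [315.61717352  52.24865832] [0.47472373 0.23840091 0.034     ] 0.07085341055021505 yaw 10.879445550839328
[array([100.075, 149.025]), array([128.80952381, 149.33333333])] [[ 0.6292 -0.1128  0.041 ]
 [ 0.6294 -0.066   0.041 ]]
[ 0.62931073 -0.08941716  0.041     ] 0.04673865926382364 0.23936709219676516
base extreme (1, 1) [38 95] [ 0.5371 -0.1615  0.035 ]
base extreme (-1, 1) [163  95] [0.5361 0.0195 0.035 ]
base extreme (-1, -1) [191 186] [0.7168 0.009  0.035 ]
```

```bash
cat > meas.py <<'E'
from h import *
def meas(i,im,rb,rg,rp):
    out={}
    b=[c for c,s,l in blobs(im,(8,90,90),(30,255,255),30,rb)]
    if b:
        B=onplane(i,*b[0],.065);print("brass",b[0],B)
        for c,s,l in blobs(im,(0,0,0),(180,255,50),80,rg):
            G=onplane(i,*c,.034);d=B-G;print("grip",c,G,np.linalg.norm(d[:2]),"yaw",np.degrees(np.arctan2(d[1],d[0])))
    if rp:
        pg=[c for c,s,l in blobs(im,(8,80,70),(32,255,255),5,rp)]
        P=[onplane(i,*c,.041) for c in pg];print(pg,np.round(P,4))
        if len(P)==2: d=P[1]-P[0];print("seat",(P[0]+P[1])/2,np.linalg.norm(d),np.degrees(np.arctan2(d[0],d[1])))
E
python3 st.py; python3 - <<'E'
from meas import *
i=r.camera_info("wrist"); im=r.camera("wrist"); cv2.imwrite("pics/w2.png",im[:,:,::-1])
print(i["origin"])
meas(i,im,(290,70,360,150),(295,0,340,100),(80,115,160,170))
E
```

```text
7.45 [0.4004 0.2524 0.4289] [ 0.119 -0.483 -0.739  1.815  0.038  1.215  0.927]
[[-0.83   0.005  0.557]
 [-0.006  1.    -0.018]
 [-0.557 -0.018 -0.83 ]] lean 33.9 az -1.8 grasp [0.3898 0.2528 0.4447] w 0.08695628393556694 g 0.0
[0.24045081 0.25610504 0.5167662 ]
brass [329.82857143 122.53714286] [0.55926178 0.25786736 0.065     ]
grip [320.2366548   61.90391459] [0.4874405  0.24425963 0.034     ] 0.07309901937696138 yaw 10.72846172517003
[array([103.575, 157.8  ]), array([132.13157895, 157.78947368])] [[ 0.6475 -0.1156  0.041 ]
 [ 0.647  -0.0678  0.041 ]]
seat [ 0.64723076 -0.09167237  0.041     ] 0.04782825729759621 -0.5922397784439953
```

Call:
arm_command(moves=[1.8, 0, 3.5, 0, 1.8, 0, 3.5, 0, 1.8, 0, 3.5, 0, 1.8, -0.1, 3.5, 0, 1.8, -0.1, 3.5, 0, 1.8, 0, 3.5, 0, 1.8, 0, 3.5, 0, 1.8, 0, 3.5, 0, 0, 0, 0, 0, 0, 0, 0, 0])

```text
time: 8.33
ee_pos: [0.4437, 0.249, 0.1411]
eef_rot: [0.002, 0.955, -0.008, 0.298]
ft_force: [0.4, 0.2, 0.8]
width: 0.0868
grip_force: 0.0
```

```bash
python3 st.py; python3 - <<'E'
from meas import *
i=r.camera_info("wrist"); s=r.read_state();im=r.camera("wrist"); cv2.imwrite("pics/w3.png",im[:,:,::-1])
b=proj(i,(.56,.257,.065));g=proj(i,(.487,.243,.034)).round(1);print(b,g)
u,v=b.astype(int);
meas(i,im,(u-80,v-60,u+80,v+60),(int(g[0])-50,max(0,int(g[1])-100),int(g[0])+50,int(g[1])+90),None)
E
```

```text
8.3333 [0.4437 0.249  0.1411] [ 0.479 -0.235 -1.271  2.24   0.401  0.598  0.445]
[[-0.823  0.008  0.568]
 [-0.001  1.    -0.016]
 [-0.568 -0.014 -0.823]] lean 34.6 az -1.65 grasp [0.4329 0.2493 0.1568] w 0.08682999742403001 g 0.0
[332.15072296 281.26900312] [314.6 195.3]
brass [332.97297297 280.59309309] [0.55886166 0.25768139 0.065     ]
grip [315.74895785 196.35710977] [0.48814837 0.24383782 0.034     ] 0.07205563390204761 yaw 11.076720347082968
grip [333.56329114 265.63291139] [0.58385875 0.25874762 0.034     ] 0.025019818568645213 yaw -177.55755680348346
```

View pics/w3.png

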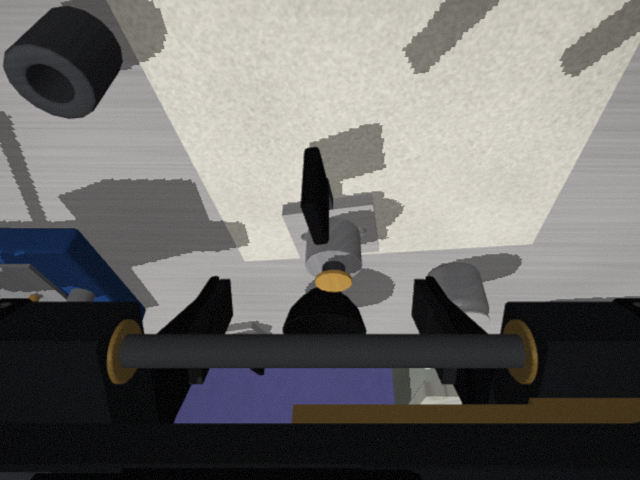

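Call:
arm_command(moves=[0.5, -0.1, 2.9, 0, 0.5, -0.1, 2.9, 0, 0.6, -0.2, 2.9, 0, 0.5, -0.1, 2.8, 0, 0, 0, 0, 0, 0, 0, 0, 0, 0, 0, 0, 0])

```text
time: 8.97
ee_pos: [0.4658, 0.2343, 0.0688]
eef_rot: [-0.001, 0.958, -0.023, 0.285]
ft_force: [0.6, -0.3, -0.3]
width: 0.0869
grip_force: 0.0
```

```bash
python3 st.py
```

```text
8.9667 [0.4658 0.2343 0.0688] [ 0.409  0.241 -1.305  2.258  1.119  0.779 -0.099]
[[-0.837  0.011  0.547]
 [-0.015  0.999 -0.043]
 [-0.546 -0.044 -0.836]] lean 33.2 az -4.54 grasp [0.4554 0.2351 0.0847] w 0.0869356975927107 g 0.0
```

Call:
arm_command(moves=[0, 0.1, 0.5, 0, 0, 0.1, 0.5, 0, 0, 0.1, 0.5, 0, 0, 0.1, 0.5, 0, 0, 0.1, 0.5, 0, 0, 0.1, 0.5, 0, 0, 0.1, 0.5, 0, 0, 0.1, 0.5, 0, 0, 0, 0, 0])

```text
time: 9.72
ee_pos: [0.4872, 0.2394, 0.0319]
eef_rot: [-0.001, 0.959, -0.023, 0.284]
ft_force: [-0.7, 0.6, 0.0]
width: 0.0869
grip_force: 0.0
```

```bash
python3 st.py
```

```text
9.7167 [0.4872 0.2394 0.0319] [ 0.271  0.399 -1.168  2.234  1.313  0.829 -0.224]
[[-0.839  0.012  0.544]
 [-0.014  0.999 -0.043]
 [-0.544 -0.044 -0.838]] lean 33.1 az -4.53 grasp [0.4768 0.2402 0.0478] w 0.08693972936167933 g 0.0
```

Call:
arm_command(moves=[0, 0, 0, 0, 0, 0, 0, 0, 0, 0, 0, 0, 0, 0, 0, 0, 0, 0, 0, 0, 0, 0, 0, 0, 0, 0, 0, 0, 0, 0, 0, 0, 0, 0, 0, 0, 0, 0, 0, 0], fingers=0, squeeze=25)

```text
time: 10.55
ee_pos: [0.4871, 0.2395, 0.0328]
eef_rot: [-0.001, 0.958, -0.023, 0.284]
ft_force: [1.1, 0.7, -0.1]
width: 0.0285
grip_force: 0.0
```

Call:
arm_command(moves=[-0.2, 0, -0.35, 0, -0.2, 0, -0.35, 0, -0.2, 0, -0.35, 0, -0.2, 0, -0.35, 0, -0.3, 0, -0.5, 0, -0.3, 0, -0.5, 0, -0.3, 0, -0.5, 0, -0.3, 0, -0.5, 0, 0, 0, 0, 0, 0, 0, 0, 0])

```text
time: 11.38
ee_pos: [0.4857, 0.2411, 0.0727]
eef_rot: [-0.001, 0.958, -0.023, 0.285]
ft_force: [-0.1, 0.0, -3.3]
width: 0.0118
grip_force: 25.0
```

```bash
python3 st.py; python3 - <<'E'
from meas import *
i=r.camera_info("wrist"); im=r.camera("wrist"); cv2.imwrite("pics/w4.png",im[:,:,::-1])
E
```

```text
11.3833 [0.4857 0.2411 0.0727] [ 0.38   0.296 -1.272  2.212  1.151  0.813 -0.085]
[[-0.838  0.012  0.546]
 [-0.014  0.999 -0.043]
 [-0.546 -0.044 -0.837]] lean 33.2 az -4.53 grasp [0.4753 0.2419 0.0886] w 0.011798305280104915 g 24.99996531754732
```

View pics/w4.png

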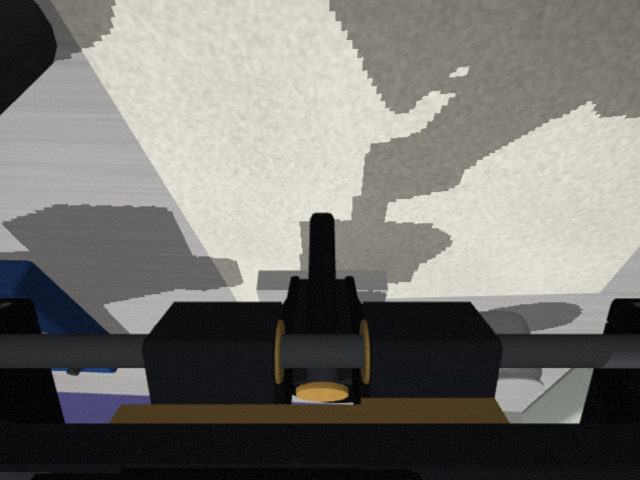

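The die hangs in the fingers: width is 11.8 mm and the brass is at (322,392). The grasp closed during the lift, so I'll tighten it and then check the pitch with the fixed cameras.

Call:
arm_command(moves=[0, 0, 0, 0, 0, 0, 0, 0, -0.5, 0, -0.8, 0, -0.5, 0, -0.8, 0, -0.5, 0, -0.8, 0, -0.5, 0, -0.8, 0, -0.5, 0, -0.8, 0, -0.5, 0, -0.8, 0, -0.5, 0, -0.8, 0, 0, 0, 0, 0, 0, 0, 0, 0], squeeze=60)

```text
time: 12.35
ee_pos: [0.4845, 0.2436, 0.1384]
eef_rot: [-0.001, 0.958, -0.023, 0.285]
ft_force: [-0.7, -0.4, -4.4]
width: 0.0119
grip_force: 60.0
```

```bash
python3 st.py; python3 - <<'E'
from meas import *
c={}
for n in("top","scene"):
    im=r.camera(n); cv2.imwrite(f"pics/{n}2.png",im[:,:,::-1]); I=r.camera_info(n)
    p=proj(I,(.56,.257,.19)); u,v=p.astype(int); print(n,p)
    for q,s,l in blobs(im,(8,90,80),(30,255,255),25,(u-40,v-40,u+40,v+40)): print(n,q,s); c.setdefault(n,[]).append(q)
I={n:r.camera_info(n) for n in c}
print(tri(I["top"],c["top"][0],I["scene"],c["scene"][0]))
im=cv2.imread("pics/scene2.png"); u,v=proj(I["scene"],(.52,.25,.15)).astype(int)
cv2.imwrite("pics/s2c.png",cv2.resize(im[v-50:v+50,u-60:u+60],None,fx=6,fy=6,interpolation=2)); print(u-60,v-50)
E
```

```text
12.35 [0.4845 0.2436 0.1384] [ 0.605  0.052 -1.423  2.154  0.77   0.743  0.244]
[[-0.837  0.012  0.546]
 [-0.014  0.999 -0.044]
 [-0.546 -0.045 -0.836]] lean 33.2 az -4.65 grasp [0.4741 0.2445 0.1543] w 0.011870854860493094 g 59.999978486448526
top [249.98331795 242.38746041]
top [256.99166667 244.59166667] [251 239  13  12 120]
scene [359.57752801 216.42419614]
scene [340.92982456 187.56140351] [331 183  22  10  57]
scene [355.74545455 224.        ] [352 221   9   7  55]
(array([0.52770603, 0.21486027, 0.31997434]), np.float64(0.022774699917809126))
291 167
```

View pics/s2c.png

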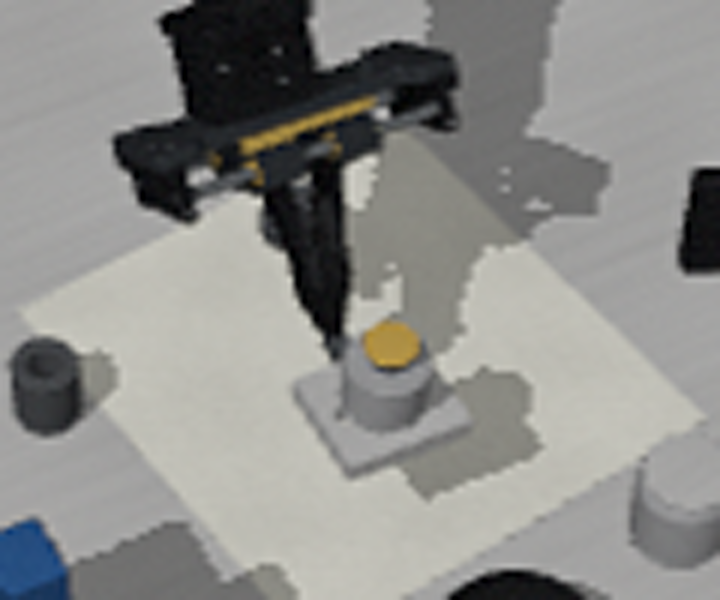

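```bash
python3 - <<'E'
from meas import *
I={n:r.camera_info(n) for n in("top","scene")}
p,e=tri(I["top"],(257,244.6),I["scene"],(355.75,224));print(p,e)
s=r.read_state();M=R.from_quat(s["eef_rot"]).as_matrix();g=s["ee_pos"]-.019*M[:,2];print("brass rel grasp",p-g)
for z in(p[2]-.066,): 
  for c in((350,474),(468,413),(295,388)): print(onplane(I["scene"],291+c[0]/6,167+c[1]/6,z))
im=cv2.imread("pics/top2.png");cv2.imwrite("pics/t2c.png",cv2.resize(im[215:295,215:305],None,fx=7,fy=7,interpolation=2))
E
```

```text
[0.56123507 0.24275185 0.16056172] 0.0005068352061895745
brass rel grasp [ 0.08766156 -0.00170559  0.00718295]
[0.58843507 0.20502949 0.09456172]
[0.58227696 0.28674939 0.09456172]
[0.51853451 0.20837694 0.09456172]
```

View pics/t2c.png

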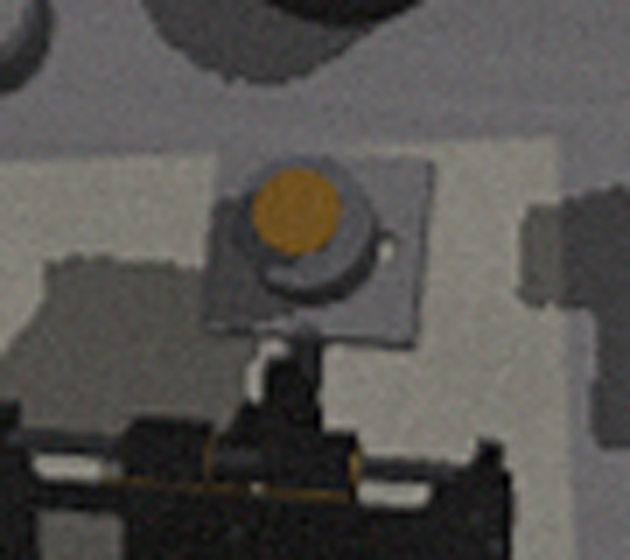

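The top crop shows the die squared to the gripper, with plate corners at (435,160), (415,348) and (205,330). To check the pitch I'll look at the plate's front edge in the wrist view.

```bash
python3 - <<'E'
from meas import *
s=r.read_state();M=R.from_quat(s["eef_rot"]).as_matrix();g=s["ee_pos"]-.019*M[:,2]
i=r.camera_info("wrist");im=r.camera("wrist");cv2.imwrite("pics/w5.png",im[:,:,::-1])
B=np.array([.0877,-.0017,.0072])
for p in(-3,0,3,6,9):
    Q=R.from_euler("zy",[-.7,p],degrees=True)   # local->world, +p = nose (+x) down
    o=g+B-Q.apply([0,0,.066])
    print(p,[proj(i,o+Q.apply(l)).round(1).tolist() for l in([-.035,.033,.014],[-.035,.033,0],[-.035,-.033,.014],[-.035,-.033,0],[-.035,-.04,.014],[-.035,.04,.014])],"grasp local",Q.inv().apply(g-o).round(4))
gr=cv2.cvtColor(im,cv2.COLOR_RGB2GRAY)
for u in(268,272,370,376): print(u,gr[240:305,u].tolist())
print(gr[290,245:400:1].tolist())
E
```

```text
-3 [[375.0, 291.2], [373.9, 273.0], [269.6, 287.0], [272.5, 269.1], [258.5, 286.6], [386.3, 291.7]] grasp local [-0.088   0.0006  0.0634]
0 [[375.6, 291.4], [374.6, 272.2], [268.6, 287.2], [271.6, 268.3], [257.4, 286.8], [387.0, 291.8]] grasp local [-0.0877  0.0006  0.0588]
3 [[376.1, 291.8], [375.2, 271.8], [267.7, 287.7], [270.6, 267.9], [256.3, 287.2], [387.8, 292.3]] grasp local [-0.0872  0.0006  0.0542]
6 [[376.7, 292.6], [375.9, 271.6], [266.7, 288.4], [269.5, 267.8], [255.1, 288.0], [388.5, 293.0]] grasp local [-0.0865  0.0006  0.0497]
9 [[377.3, 293.7], [376.6, 271.9], [265.7, 289.5], [268.4, 268.0], [253.9, 289.0], [389.3, 294.1]] grasp local [-0.0855  0.0007  0.0452]
268 [231, 232, 228, 228, 231, 209, 187, 181, 184, 184, 187, 192, 192, 186, 184, 185, 184, 183, 185, 188, 184, 187, 191, 188, 188, 182, 181, 182, 183, 178, 149, 126, 116, 118, 120, 122, 122, 121, 117, 121, 117, 118, 122, 115, 120, 122, 118, 123, 118, 127, 169, 182, 176, 178, 178, 180, 181, 180, 181, 188, 182, 123, 49, 12, 16]
272 [232, 230, 232, 230, 232, 201, 183, 183, 182, 186, 190, 191, 193, 190, 186, 185, 18
[... 871 characters left out ...]
110, 71, 28, 13, 20]
[186, 182, 185, 185, 182, 178, 181, 181, 184, 181, 181, 176, 168, 172, 168, 168, 169, 173, 169, 167, 168, 170, 167, 169, 171, 171, 173, 168, 167, 172, 171, 170, 173, 169, 169, 171, 173, 172, 173, 173, 176, 169, 173, 111, 35, 3, 2, 8, 9, 8, 11, 3, 10, 9, 13, 15, 10, 11, 8, 22, 13, 12, 11, 7, 12, 4, 11, 9, 11, 17, 9, 13, 11, 11, 7, 16, 14, 11, 13, 13, 14, 11, 8, 5, 14, 9, 7, 14, 5, 7, 7, 14, 17, 14, 9, 11, 16, 14, 9, 14, 5, 15, 13, 10, 0, 7, 5, 6, 8, 7, 42, 139, 177, 175, 173, 172, 173, 174, 174, 174, 168, 138, 118, 112, 117, 156, 176, 176, 174, 170, 173, 170, 175, 174, 173, 172, 170, 172, 172, 175, 176, 173, 159, 130, 109, 112, 110, 114, 107, 114, 111, 111, 112, 111, 115]
```

The die's pitch is about 3° nose down and it rolls with the tool by about 2.5°. Both are small enough to level on contact. I'll carry it to in front of the press.

Call:
arm_command(moves=[0.3, -1.4, -0.1, 0, 0.3, -1.4, -0.1, 0, 0.3, -1.4, -0.1, 0, 0.3, -1.4, -0.1, 0, 0.2, -1.4, -0.1, 0, 0.2, -1.4, -0.1, 0, 0.2, -1.4, -0.1, 0, 0.2, -1.4, 0, 0, 0.2, -1.4, 0, 0, 0.2, -1.4, 0, 0, 0.2, -1.4, 0, 0, 0.2, -1.4, 0, 0])

```text
time: 13.5
ee_pos: [0.4538, 0.0755, 0.1345]
eef_rot: [-0.001, 0.959, -0.023, 0.283]
ft_force: [-0.1, 0.2, -3.7]
width: 0.0118
grip_force: 60.0
```

```bash
python3 st.py
```

```text
13.5 [0.4538 0.0755 0.1345] [ 0.311 -0.354 -0.685  2.411  0.072  0.491  1.117]
[[-0.84   0.01   0.542]
 [-0.016  0.999 -0.043]
 [-0.542 -0.045 -0.839]] lean 32.9 az -4.56 grasp [0.4435 0.0763 0.1504] w 0.011783650328899675 g 60.00046103261411
```

Call:
arm_command(moves=[-0.1, -1.4, 0.2, 0, -0.1, -1.4, 0.2, 0, -0.1, -1.4, 0.2, 0, -0.1, -1.4, 0.2, 0, -0.1, -1.4, 0.1, 0, -0.1, -1.4, 0.1, 0, -0.1, -1.4, 0.1, 0, -0.1, -1.4, 0.1, 0, -0.1, -1.3, 0.1, 0, -0.1, -1.3, 0.1, 0, -0.1, -1.3, 0.1, 0, -0.1, -1.3, 0.1, 0])

```text
time: 14.5
ee_pos: [0.4701, -0.0848, 0.1346]
eef_rot: [-0.001, 0.959, -0.022, 0.282]
ft_force: [1.5, 0.5, -4.1]
width: 0.0113
grip_force: 60.0
```

```bash
python3 st.py;python3 - <<'E'
from meas import *
i=r.camera_info("wrist"); im=r.camera("wrist"); cv2.imwrite("pics/w6.png",im[:,:,::-1])
print(proj(i,(.649,-.0925,.041)),proj(i,(.649,-.0685,.041)),proj(i,(.569,-.0925,.035)))
for c,s,l in blobs(im,(8,80,60),(32,255,255),8): print(c.round(1),s)
E
```

```text
14.5 [ 0.4701 -0.0848  0.1346] [ 0.782 -0.305 -0.601  2.393 -0.486  0.468  2.102]
[[-0.841  0.009  0.541]
 [-0.015  0.999 -0.041]
 [-0.541 -0.043 -0.84 ]] lean 32.8 az -4.32 grasp [ 0.4598 -0.084   0.1506] w 0.011348500164623907 g 60.00056533142924
[318.49436309 303.97297454] [342.3180299  304.76540227] [317.29892474 251.83239455]
[278.7 352.1] [275 320  10  64 423]
[364.9 352.1] [359 320  11  64 444]
[321.7 391.5] [296 382  52  20 891]
[321.4 412. ] [ 109  398  400   26 8132]
```

View pics/w6.png

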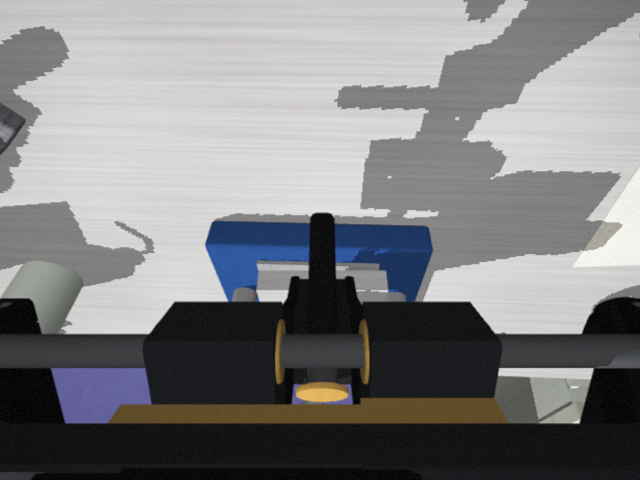

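The press base spans columns 207–432 at rows 222–300, the die's front face sits at about rows 270–290, and the brass head is at (322,392). That's enough pictures. I'll refine the press y and x from the base's front corners numerically.

```bash
python3 - <<'E'
from meas import *
# w6 was taken at state time 14.5; reuse fresh picture for consistency
i=r.camera_info("wrist"); im=r.camera("wrist"); cv2.imwrite("pics/w7.png",im[:,:,::-1])
m=cv2.inRange(cv2.cvtColor(im,cv2.COLOR_RGB2HSV),np.array((100,130,30)),np.array((118,255,255)));m[305:]=0;m[:,:150]=0;m[:,480:]=0
n,l,s,c=cv2.connectedComponentsWithStats(m);
for v in range(216,300,6):
    u=np.nonzero(m[v])[0]
    if len(u): print(v,u.min(),u.max(),end="; ")
print()
for sx,sy in((.649,-.0925),):
  for z in(0,.035):
    print(z,[proj(i,(sx-.08,sy+y,z)).round(1).tolist() for y in(-.1,.1)])
  print([proj(i,(sx+x,sy+y,.035)).round(1).tolist() for x in(-.02,) for y in(-.1,.1)])
# vertical brightness across front top edge at u=240 and 400
hs=cv2.cvtColor(im,cv2.COLOR_RGB2HSV)[:,:,2]
print(hs[215:290,240].tolist());print(hs[215:290,340].tolist())
I=r.camera_info("scene");im=r.camera("scene");cv2.imwrite("pics/scene3.png",im[:,:,::-1])
pg=[c for c,s,l in blobs(im,(12,80,80),(32,255,255),3,(262,292,296,316))]
for z in(.039,.042,.045):
  P=[onplane(I,*c,z) for c in pg];
  if len(P)==2: print("seat",z,(P[0]+P[1])/2)
E
```

```text
222 216 268; 228 213 430; 234 212 431; 240 210 433; 246 209 434; 252 211 434; 258 214 431; 264 216 429; 270 219 427; 276 221 425; 282 224 422; 288 226 421; 294 229 418; 
0 [[213.6, 218.0], [432.5, 223.4]]
0.035 [[204.4, 248.3], [438.5, 254.7]]
[[219.8, 285.0], [424.3, 291.3]]
[132, 134, 134, 130, 133, 129, 94, 94, 99, 99, 101, 97, 102, 99, 100, 99, 98, 103, 100, 99, 105, 101, 104, 102, 100, 106, 102, 105, 112, 129, 142, 154, 152, 157, 161, 160, 162, 161, 160, 158, 160, 161, 162, 162, 160, 161, 160, 159, 160, 159, 157, 159, 162, 157, 161, 163, 161, 160, 160, 159, 160, 158, 159, 160, 155, 155, 157, 156, 158, 158, 159, 157, 146, 127, 123]
[159, 137, 133, 137, 128, 130, 134, 134, 101, 90, 97, 99, 97, 99, 103, 104, 97, 105, 103, 103, 98, 101, 99, 101, 103, 105, 98, 103, 100, 100, 113, 118, 132, 145, 153, 154, 155, 155, 158, 158, 158, 154, 161, 159, 161, 160, 118, 111, 120, 123, 137, 173, 183, 187, 188, 165, 149, 146, 150, 151, 153, 152, 149, 124, 59, 19, 17, 22, 19, 23, 18, 19, 24, 18, 22]
seat 0.039 [ 0.6479324  -0.09414692  0.039     ]
seat 0.042 [ 0.64968382 -0.09465529  0.042     ]
seat 0.045 [ 0.65143523 -0.09516366  0.045     ]
```

Call:
arm_command(moves=[-0.7, -0.1, 0.85, 0, -0.7, -0.1, 0.85, 0, -0.7, -0.1, 0.85, 0, -0.7, 0, 0.85, 0, -0.7, 0, 0.85, 0, -0.7, 0, 0.85, 0, -0.7, 0, 0.85, 0, -0.7, 0, 0.85, 0, 0, 0, 0, 0, 0, 0, 0, 0])

```text
time: 15.48
ee_pos: [0.5546, -0.0886, 0.1092]
eef_rot: [-0.001, 0.959, -0.022, 0.283]
ft_force: [-0.4, 0.1, -3.9]
width: 0.0117
grip_force: 60.0
```

```bash
python3 st.py
```

```text
15.4833 [ 0.5546 -0.0886  0.1092] [ 9.280e-01 -1.000e-03 -8.300e-01  2.237e+00 -4.100e-02  3.310e-01
  1.707e+00]
[[-0.84   0.009  0.543]
 [-0.015  0.999 -0.04 ]
 [-0.543 -0.042 -0.839]] lean 33.0 az -4.26 grasp [ 0.5443 -0.0879  0.1251] w 0.011697758054992673 g 59.999963622540236
```

Call:
arm_command(moves=[-0.4, 0, 0.6, 0, -0.4, 0, 0.6, 0, -0.4, -0.1, 0.6, 0, 0, 0, 0, 0, 0, 0, 0, 0])

```text
time: 15.9
ee_pos: [0.5743, -0.0908, 0.1013]
eef_rot: [-0.001, 0.959, -0.022, 0.283]
ft_force: [0.3, 0.0, -3.5]
width: 0.0117
grip_force: 60.0
```

```bash
python3 st.py; python3 - <<'E'
from meas import *
s=r.read_state();M=R.from_quat(s["eef_rot"]).as_matrix();g=s["ee_pos"]-.019*M[:,2]
I=r.camera_info("scene");im=r.camera("scene");cv2.imwrite("pics/scene4.png",im[:,:,::-1])
b=g+[.0877,-.0017,.0072];print("brass exp",b,proj(I,b))
for c,q,l in blobs(im,(10,80,70),(32,255,255),5,(255,270,300,320)): print(c,q,onplane(I,*c,b[2]))
i=r.camera_info("wrist"); w=r.camera("wrist"); cv2.imwrite("pics/w8.png",w[:,:,::-1])
gr=cv2.cvtColor(w,cv2.COLOR_RGB2GRAY)
for u in(268,376): print(u,gr[255:303,u].tolist())
m=cv2.inRange(cv2.cvtColor(w,cv2.COLOR_RGB2HSV),np.array((100,130,30)),np.array((118,255,255)));m[305:]=0
for v in range(180,300,20):
    u=np.nonzero(m[v])[0]
    if len(u): print(v,u.min(),u.max(),end="; ")
for x in(-.08,0): print([proj(i,(.649+x,-.0925+y,.035)).round(1).tolist() for y in(-.1,.1)])
E
```

```text
15.9 [ 0.5743 -0.0908  0.1013] [ 0.891  0.074 -0.816  2.201  0.146  0.316  1.541]
[[-0.839  0.01   0.543]
 [-0.015  0.999 -0.042]
 [-0.543 -0.043 -0.838]] lean 33.0 az -4.42 grasp [ 0.564  -0.09    0.1172] w 0.01168399482635772 g 59.99984624795616
brass exp [ 0.65165593 -0.09173656  0.12442469] [276.67257938 290.38659016]
[277.58333333 291.10416667] [272 286  11   9  48] [ 0.65538616 -0.09033147  0.12442469]
268 [128, 130, 128, 129, 130, 127, 133, 126, 125, 131, 173, 204, 208, 204, 202, 183, 169, 169, 166, 168, 168, 166, 168, 167, 167, 164, 165, 169, 166, 169, 165, 161, 165, 167, 173, 226, 236, 233, 232, 207, 161, 149, 149, 150, 154, 154, 109, 45]
376 [127, 131, 129, 129, 130, 124, 130, 128, 127, 129, 129, 128, 127, 129, 130, 150, 169, 168, 172, 172, 173, 171, 170, 168, 168, 170, 167, 170, 173, 172, 169, 169, 168, 170, 167, 158, 153, 153, 154, 154, 150, 151, 152, 153, 154, 152, 107, 49]
180 161 486; 200 167 485; 220 177 475; 240 186 466; 260 196 457; 280 236 448; [[152.9, 187.1], [496.3, 195.0]]
[[190.9, 264.0], [458.4, 272.2]]
```

Call:
arm_command(moves=[0.11, 0, 0.17, 0, 0.11, 0, 0.17, 0, 0.11, 0, 0.17, 0, 0.11, 0, 0.17, 0, 0.11, 0, 0.17, 0, 0.11, 0.1, 0.17, 0, 0, 0, 0, 0])

```text
time: 16.58
ee_pos: [0.5748, -0.0907, 0.0889]
eef_rot: [-0.001, 0.959, -0.022, 0.284]
ft_force: [0.6, -0.5, -4.1]
width: 0.0116
grip_force: 60.0
```

Call:
arm_command(moves=[0.11, 0, 0.17, 0, 0.11, 0, 0.17, 0, 0, 0, 0, 0])

```text
time: 16.83
ee_pos: [0.5749, -0.0911, 0.085]
eef_rot: [-0.001, 0.959, -0.022, 0.284]
ft_force: [-0.3, -0.2, -4.5]
width: 0.0114
grip_force: 60.0
```

```bash
python3 st.py
```

```text
16.8333 [ 0.5749 -0.0911  0.085 ] [ 0.847  0.11  -0.78   2.214  0.25   0.279  1.445]
[[-0.839  0.011  0.544]
 [-0.014  0.999 -0.042]
 [-0.544 -0.043 -0.838]] lean 33.1 az -4.46 grasp [ 0.5645 -0.0903  0.1009] w 0.01137368971807193 g 59.999949764460325
```

Call:
arm_command(moves=[0.05, 0, 0.09, 0, 0.05, 0, 0.09, 0, 0.05, 0, 0.09, 0, 0, 0, 0, 0])

```text
time: 17.17
ee_pos: [0.5752, -0.0913, 0.0822]
eef_rot: [-0.001, 0.959, -0.022, 0.284]
ft_force: [-0.6, 0.2, -3.6]
width: 0.0119
grip_force: 60.0
```

Call:
arm_command(moves=[0.05, 0, 0.09, 0, 0.05, 0, 0.09, 0, 0, 0, 0, 0])

```text
time: 17.42
ee_pos: [0.5754, -0.0913, 0.0801]
eef_rot: [-0.001, 0.959, -0.022, 0.284]
ft_force: [0.1, 0.1, -4.6]
width: 0.0113
grip_force: 60.0
```

Call:
arm_command(moves=[0.05, 0, 0.09, 0, 0.05, 0, 0.09, 0, 0, 0, 0, 0])

```text
time: 17.67
ee_pos: [0.5759, -0.0917, 0.0786]
eef_rot: [-0.001, 0.958, -0.023, 0.284]
ft_force: [-6.1, -0.0, 3.9]
width: 0.0117
grip_force: 60.0
```

Call:
arm_command(moves=[0.05, 0, 0.09, 0, 0.05, 0, 0.09, 0, 0, 0, 0, 0])

```text
time: 17.92
ee_pos: [0.5754, -0.0924, 0.0764]
eef_rot: [-0.0, 0.959, -0.023, 0.284]
ft_force: [-17.2, -1.3, 11.3]
width: 0.0117
grip_force: 60.0
```

Call:
arm_command(moves=[0.08, 0, -0.05, 0, 0.08, 0, -0.05, 0, 0, 0, 0, 0])

```text
time: 18.17
ee_pos: [0.5747, -0.0915, 0.0771]
eef_rot: [-0.001, 0.958, -0.023, 0.285]
ft_force: [1.6, -1.4, 0.3]
width: 0.0118
grip_force: 60.0
```

Call:
arm_command(moves=[0, 0, 0, 0, 0, 0, 0, 0, 0, 0, 0, 0], squeeze=8)

```text
time: 18.42
ee_pos: [0.574, -0.0914, 0.0763]
eef_rot: [-0.001, 0.959, -0.022, 0.284]
ft_force: [1.5, 0.7, -1.6]
width: 0.0122
grip_force: 8.0
```

```bash
python3 st.py; python3 - <<'E'
from meas import *
I=r.camera_info("scene");im=r.camera("scene");cv2.imwrite("pics/scene5.png",im[:,:,::-1])
for c,q,l in blobs(im,(10,80,70),(32,255,255),5,(255,270,300,330)): print(c,q,onplane(I,*c,.101))
print(proj(I,(.6497,-.0947,.101)))
w=r.camera("wrist"); cv2.imwrite("pics/w9.png",w[:,:,::-1])
gr=cv2.cvtColor(w,cv2.COLOR_RGB2GRAY)
for u in(268,376): print(u,gr[255:303,u].tolist())
E
```

```text
18.4167 [ 0.574  -0.0914  0.0763] [ 0.822  0.125 -0.755  2.223  0.3    0.259  1.4  ]
[[-0.839  0.011  0.545]
 [-0.014  0.999 -0.042]
 [-0.545 -0.043 -0.838]] lean 33.1 az -4.46 grasp [ 0.5637 -0.0906  0.0922] w 0.012229901089305748 g 7.996892764272161
[277.31428571 294.12857143] [273 290  10   9  70] [ 0.65070516 -0.09140223  0.101     ]
[276.22565449 294.3133756 ]
268 [211, 213, 216, 212, 214, 211, 214, 211, 210, 213, 209, 175, 164, 139, 126, 123, 123, 125, 159, 162, 166, 165, 163, 168, 168, 164, 165, 161, 161, 166, 164, 167, 165, 165, 165, 165, 167, 199, 231, 234, 231, 234, 181, 151, 153, 155, 108, 50]
376 [125, 126, 125, 124, 127, 129, 126, 122, 125, 124, 122, 125, 123, 119, 123, 125, 126, 122, 130, 154, 165, 169, 171, 171, 168, 168, 167, 165, 164, 161, 162, 167, 168, 166, 166, 166, 163, 163, 160, 158, 153, 153, 158, 159, 154, 155, 105, 49]
```

Call:
arm_command(moves=[0.06, 0, 0.09, 0, 0.06, 0, 0.09, 0, 0.06, 0, 0.09, 0, 0, 0, 0, 0])

```text
time: 18.85
ee_pos: [0.574, -0.0925, 0.0732]
eef_rot: [-0.0, 0.958, -0.023, 0.284]
ft_force: [-4.0, -2.8, 6.1]
width: 0.0126
grip_force: 8.0
```

Call:
arm_command(moves=[0, 0, 0, 0, 0, 0, 0, 0, 0, 0, 0, 0, 0, 0, 0, 0, 0, 0, 0, 0, 0, 0, 0, 0], fingers=45)

```text
time: 19.35
ee_pos: [0.5738, -0.0915, 0.0729]
eef_rot: [-0.001, 0.959, -0.022, 0.284]
ft_force: [0.9, 0.3, 0.2]
width: 0.0374
grip_force: 0.0
```

```bash
python3 st.py; python3 - <<'E'
from meas import *
I=r.camera_info("scene");im=r.camera("scene");cv2.imwrite("pics/scene6.png",im[:,:,::-1])
for c,q,l in blobs(im,(10,80,70),(32,255,255),5,(255,270,300,330)): print(c,q,onplane(I,*c,.101))
i=r.camera_info("wrist");w=r.camera("wrist"); cv2.imwrite("pics/w10.png",w[:,:,::-1])
# grip top/side black blob & plate front edges expected if seated
for sx,sy in((.649,-.0925),(.6495,-.0945)):
  print([proj(i,(sx+x,sy+y,.035+z)).round(1).tolist() for x,y,z in((-.035,-.03,.014),(-.035,-.03,0),(-.035,.03,.014),(-.035,.03,0),(-.098,0,.064),(-.035,-.04,.014),(-.035,.04,.014),(0,0,.066))])
gr=cv2.cvtColor(w,cv2.COLOR_RGB2GRAY)
for u in(268,376): print(u,gr[255:303,u].tolist())
print(gr[283,235:400].tolist())
b=cv2.inRange(gr,0,40);b[295:]=0;b[:,:290]=0;b[:,360:]=0;y,x=np.nonzero(b)
print("grip top row",y.min(),[ (v,x[y==v].min(),x[y==v].max()) for v in range(y.min(),y.min()+60,10) if (y==v).any()])
for c,q,l in blobs(w,(10,80,70),(32,255,255),50,(250,300,400,440)): print(c,q)
E
```

```text
19.35 [ 0.5738 -0.0915  0.0729] [ 0.81   0.131 -0.744  2.226  0.321  0.252  1.381]
[[-0.839  0.011  0.544]
 [-0.015  0.999 -0.042]
 [-0.544 -0.044 -0.838]] lean 33.1 az -4.45 grasp [ 0.5635 -0.0907  0.0888] w 0.03738213602488406 g 0.0
[276.5 294.5] [272 291  10   8  70] [ 0.65073546 -0.09422368  0.101     ]
[[271.1, 293.0], [274.0, 273.5], [370.4, 296.2], [369.5, 276.5], [312.4, 325.6], [254.8, 292.4], [387.1, 296.8], [317.3, 402.2]]
[[267.9, 293.3], [270.9, 273.9], [367.0, 296.5], [366.2, 276.8], [307.3, 326.0], [251.6, 292.8], [383.6, 297.1], [313.9, 402.3]]
268 [214, 212, 214, 217, 216, 216, 217, 219, 218, 219, 223, 221, 218, 220, 212, 161, 138, 131, 150, 166, 144, 63, 11, 16, 12, 16, 14, 15, 18, 14, 13, 11, 14, 14, 18, 22, 19, 22, 21, 18, 19, 20, 22, 26, 19, 28, 21, 24]
376 [126, 129, 129, 130, 129, 130, 129, 129, 129, 132, 128, 129, 131, 131, 128, 132, 129, 129, 132, 128, 107, 49, 15, 13, 13, 14, 14, 11, 11, 9, 18, 13, 8, 8, 14, 17, 21, 16, 23, 22, 17, 21, 26, 20, 26, 23, 22, 24]
[61, 57, 91, 181, 212, 211, 212, 214, 210, 177, 161, 154, 151, 135, 127, 133, 130, 130, 127, 126, 12
[... 245 characters left out ...]
3, 12, 23, 20, 18, 21, 14, 21, 14, 20, 15, 19, 25, 18, 20, 20, 20, 22, 13, 14, 15, 19, 16, 13, 19, 72, 153, 174, 174, 173, 174, 174, 170, 174, 172, 172, 173, 175, 171, 175, 174, 174, 178, 176, 179, 174, 172, 176, 174, 173, 174, 177, 177, 117, 40, 22, 24, 22, 22, 25, 23, 23, 21, 19, 23, 12, 11, 11, 21, 17, 16, 18, 7, 10, 45, 144, 176, 174, 158, 142, 132, 134, 136, 133, 133, 130, 132, 130, 131, 132, 131]
grip top row 216 [(216, np.int64(316), np.int64(331)), (226, np.int64(312), np.int64(335)), (236, np.int64(312), np.int64(335)), (246, np.int64(311), np.int64(334)), (256, np.int64(310), np.int64(334)), (266, np.int64(310), np.int64(334))]
[322.9519528  410.00028098] [ 250  388  150   36 3559]
```

The gripper force went to zero on release. The brass head now sits at (276.5, 294.5) in the scene view, against (276.2, 294.3) expected for a fully seated die, and the plate's lower edge row matches too. I'll retreat and head for the lever.

Call:
arm_command(moves=[0, 0, -0.8, 0, 0, 0, -1.2, 0, 0, 0, -2, 0, 0, 0, -2, 0, 0, 0, -2, 0, 0, 0, -2, 0, 0, 0, -2, 0, -0.8, -0.1, -2.4, 0, -0.8, -0.1, -2.4, 0, -0.8, -0.1, -2.4, 0, -0.8, -0.1, -2.4, 0, -0.8, -0.1, -2.4, 0])

```text
time: 20.45
ee_pos: [0.4765, -0.0858, 0.2966]
eef_rot: [-0.001, 0.959, -0.023, 0.284]
ft_force: [1.0, -0.2, -0.4]
width: 0.039
grip_force: 0.0
```

Call:
arm_command(moves=[-0.8, -0.1, -2.4, 0, -0.8, -0.1, -2.4, 0, -0.8, -0.1, -2.4, 0, -0.8, -0.1, -2.4, 0, -0.3, -0.1, -1, 0, 0, 0, 0, 7, 0, 0, 0, 7, 0, 0, 0, 7, 0, 0, 0, 7, 0, 0, 0, 7, 0, 0, 0, 7, 0, 0, 0, 7], fingers=60)

```text
time: 21.45
ee_pos: [0.4554, -0.0854, 0.3879]
eef_rot: [0.398, 0.872, 0.098, 0.266]
ft_force: [-0.1, 0.6, 0.3]
width: 0.0522
grip_force: 0.0
```

Call:
arm_command(moves=[0, 0, 0, 7, 0, 0, 0, 7, 0, 0, 0, 7, 0, 0, 0, 7, 0, 0, 0, 7, 0, 0, 0, 7, 0, 0, 0, 0])

```text
time: 22.03
ee_pos: [0.4555, -0.0854, 0.3879]
eef_rot: [0.684, 0.672, 0.187, 0.214]
ft_force: [0.2, -0.3, -0.4]
width: 0.0522
grip_force: 0.0
```

```bash
python3 st.py; python3 - <<'E'
from meas import *
I={n:r.camera_info(n) for n in("top","scene")}
im={n:r.camera(n) for n in I}
for n in I: cv2.imwrite(f"pics/{n}7.png",im[n][:,:,::-1])
for c,q,l in blobs(im["scene"],(10,80,70),(32,255,255),5,(255,270,300,330)): print("punch",c,q,onplane(I["scene"],*c,.101))
E={}
for n,roi in(("top",(435,240,495,280)),("scene",(180,230,235,262))):
    for c,q,l in blobs(im[n],(0,120,50),(9,255,255),15,roi): print(n,c,q)
E
```

```text
22.0333 [ 0.4555 -0.0854  0.3879] [ 0.428 -0.5   -0.204  2.002 -0.201  1.063  0.247]
[[ 0.028  0.839  0.543]
 [ 0.999 -0.007 -0.041]
 [-0.031  0.544 -0.839]] lean 33.0 az -4.37 grasp [ 0.4451 -0.0846  0.4039] w 0.052156177178605184 g 0.0
punch [276.5 294.5] [272 291  10   8  70] [ 0.65073546 -0.09422368  0.101     ]
top [467.08284024 262.35502959] [445 258  43   9 169]
scene [205.97435897 249.31410256] [191 242  32  16 156]
```

Call:
arm_command(moves=[-2.1, 0.15, 0.35, 0, -2.1, 0.15, 0.35, 0, -2.1, 0.15, 0.35, 0, -2.1, 0.15, 0.35, 0, -2.1, 0.15, 0.35, 0, -2, 0.15, 0.35, 0, -2, 0.15, 0.35, 0, -2, 0.15, 0.35, 0, 0, 0, 0, 0, 0, 0, 0, 0])

```text
time: 22.97
ee_pos: [0.4768, -0.2521, 0.3761]
eef_rot: [0.682, 0.674, 0.186, 0.214]
ft_force: [0.2, 0.2, 0.6]
width: 0.0522
grip_force: 0.0
```

```bash
cat >> st.py <<'E'
import sys
if len(sys.argv)>3:
    t=np.array([float(a) for a in sys.argv[1:4]]); print("go (cm, tool)",(M.T@(t-(s["ee_pos"]-.019*M[:,2]))*100).round(2))
E
python3 st.py .5305 -.256 .291
```

```text
22.9667 [ 0.4768 -0.2521  0.3761] [ 0.443 -0.282  0.1    1.886 -0.259  1.03   0.611]
[[ 0.022  0.84   0.542]
 [ 0.999  0.001 -0.041]
 [-0.035  0.542 -0.839]] lean 32.9 az -4.37 grasp [ 0.4665 -0.2513  0.3921] w 0.052231252825546304 g 0.0
go (cm, tool) [ 0.03 -0.11 11.97]
```

Call:
arm_command(moves=[0, 0, 1.6, 0, 0, 0, 1.6, 0, 0, 0, 1.6, 0, 0, 0, 1.6, 0, 0, 0, 1.6, 0, 0, -0.1, 1.5, 0, 0, 0, 1, 0, 0, 0, 1, 0, 0, 0, 0.5, 0, 0, 0, 0, 0, 0, 0, 0, 0])

```text
time: 23.88
ee_pos: [0.5414, -0.2564, 0.2759]
eef_rot: [0.682, 0.674, 0.186, 0.214]
ft_force: [0.1, 0.5, 1.0]
width: 0.0524
grip_force: 0.0
```

```bash
python3 st.py .5305 -.256 .291; python3 - <<'E'
from meas import *
I=r.camera_info("scene");im=r.camera("scene");cv2.imwrite("pics/scene8.png",im[:,:,::-1])
for c,q,l in blobs(im,(0,120,50),(9,255,255),10,(180,230,235,265)): print(c,q)
E
```

```text
23.8833 [ 0.5414 -0.2564  0.2759] [ 0.407 -0.114  0.083  1.958 -0.304  0.785  0.64 ]
[[ 0.023  0.839  0.543]
 [ 0.999 -0.    -0.041]
 [-0.035  0.544 -0.839]] lean 33.0 az -4.36 grasp [ 0.531  -0.2556  0.2918] w 0.052426013066816345 g 0.0
go (cm, tool) [-0.04 -0.09  0.04]
[213.93055556 246.19444444] [207 242  16  10  72]
[195.22222222 253.62222222] [191 250  10   8  45]
```

Call:
arm_command(moves=[0, 0, 0, 0, 0, 0, 0, 0, 0, 0, 0, 0, 0, 0, 0, 0, 0, 0, 0, 0, 0, 0, 0, 0, 0, 0, 0, 0, 0, 0, 0, 0], fingers=0, squeeze=45)

```text
time: 24.6
ee_pos: [0.5405, -0.2565, 0.2749]
eef_rot: [0.683, 0.674, 0.186, 0.214]
ft_force: [-5.7, 1.2, 1.2]
width: 0.0147
grip_force: 45.0
```

```bash
python3 st.py; python3 - <<'E'
import numpy as np
from h import *
s=r.read_state();M=R.from_quat(s["eef_rot"]).as_matrix();g=s["ee_pos"]-.019*M[:,2]
hx,hz=g[0]+.16*np.cos(np.pi/6),g[2]-.08
print("hinge",hx,hz)
P=[np.array([hx-.16*np.cos(np.pi/6-a),g[1],hz+.16*np.sin(np.pi/6-a)]) for a in np.linspace(0,.9,13)]
for a,b in zip(P,P[1:]): print((M.T@(b-a)*100).round(2))
E
```

```text
24.6 [ 0.5405 -0.2565  0.2749] [ 0.408 -0.113  0.084  1.959 -0.303  0.786  0.639]
[[ 0.023  0.84   0.542]
 [ 0.999 -0.001 -0.041]
 [-0.034  0.542 -0.84 ]] lean 32.9 az -4.33 grasp [ 0.5302 -0.2557  0.2909] w 0.014668519391476967 g 44.99322085554013
hinge 0.6687893125766884 0.21089432314582607
[ 0.02 -1.05  0.59]
[ 0.03 -1.    0.66]
[ 0.03 -0.95  0.74]
[ 0.03 -0.89  0.81]
[ 0.03 -0.83  0.87]
[ 0.04 -0.76  0.93]
[ 0.04 -0.69  0.98]
[ 0.04 -0.61  1.03]
[ 0.04 -0.53  1.07]
[ 0.05 -0.45  1.11]
[ 0.05 -0.36  1.14]
[ 0.05 -0.28  1.17]
```

Call:
arm_command(moves=[0, -0.53, 0.29, 0, 0, -0.52, 0.3, 0, 0, -0.5, 0.33, 0, 0, -0.5, 0.33, 0, 0, -0.48, 0.37, 0, 0, -0.47, 0.37, 0, 0, -0.45, 0.4, 0, 0, -0.44, 0.41, 0, 0, -0.42, 0.43, 0, 0, -0.41, 0.44, 0, 0, -0.38, 0.46, 0, 0, -0.38, 0.47, 0])

```text
time: 25.6
ee_pos: [0.5215, -0.2567, 0.2085]
eef_rot: [0.682, 0.674, 0.188, 0.215]
ft_force: [-2.8, 8.6, 8.7]
width: 0.0139
grip_force: 45.5
```

```bash
cat > lev.py <<'E'
import sys
from h import *
s=r.read_state();M=R.from_quat(s["eef_rot"]).as_matrix();g=s["ee_pos"]-.019*M[:,2]
hx,hz=.6688,.2109
a=np.pi/6-np.arctan2(g[2]-hz,hx-g[0]);print(s["time"],"lever~",a,"rad r",np.hypot(g[2]-hz,hx-g[0]),s["ft_force"].round(1),s["width"],s["joint_positions"].round(2),g)
P=lambda a:np.array([hx-.16*np.cos(np.pi/6-a),-.2557,hz+.16*np.sin(np.pi/6-a)])
t=np.linspace(a,float(sys.argv[1]),int(sys.argv[2])+1)
q=g
for x in t[1:]: print((M.T@(P(x)-q)*100).round(2).tolist()); q=P(x)
E
python3 lev.py .9 12
```

```text
25.6 lever~ 0.43834266727030774 rad r 0.15826263711225785 [-2.8  8.6  8.7] 0.013871155534861943 [ 0.41 -0.1   0.11  2.09 -0.38  0.65  0.76] [ 0.51111219 -0.25599707  0.22437652]
[0.05, -0.51, 0.38]
[0.02, -0.35, 0.51]
[0.02, -0.33, 0.52]
[0.02, -0.31, 0.53]
[0.02, -0.29, 0.54]
[0.02, -0.27, 0.55]
[0.02, -0.25, 0.56]
[0.02, -0.22, 0.57]
[0.02, -0.2, 0.58]
[0.02, -0.18, 0.59]
[0.02, -0.16, 0.59]
[0.02, -0.13, 0.6]
```

Call:
arm_command(moves=[0.02, -0.42, 0.43, 0, 0.02, -0.38, 0.48, 0, 0.02, -0.34, 0.51, 0, 0.02, -0.31, 0.53, 0, 0.02, -0.29, 0.54, 0, 0.02, -0.27, 0.55, 0, 0.02, -0.25, 0.56, 0, 0.02, -0.22, 0.57, 0, 0.02, -0.2, 0.58, 0, 0.02, -0.18, 0.59, 0])

```text
time: 26.43
ee_pos: [0.5275, -0.2568, 0.1488]
eef_rot: [0.681, 0.674, 0.188, 0.215]
ft_force: [-0.9, 9.3, 13.1]
width: 0.0143
grip_force: 43.9
```

```bash
python3 lev.py .93 4
```

```text
26.4333 lever~ 0.819271719470367 rad r 0.15851908813684032 [-0.9  9.3 13.1] 0.014299389561383423 [ 0.39 -0.01  0.12  2.15 -0.49  0.52  0.87] [ 0.51715965 -0.25605706  0.16471013]
[0.05, -0.26, 0.38]
[0.02, -0.11, 0.43]
[0.02, -0.09, 0.43]
[0.02, -0.08, 0.43]
```

Call:
arm_command(moves=[0.02, -0.18, 0.4, 0, 0.02, -0.12, 0.42, 0, 0.02, -0.1, 0.42, 0, 0, 0, 0, 0, 0, 0, 0, 0])

```text
time: 26.85
ee_pos: [0.5314, -0.2568, 0.1366]
eef_rot: [0.681, 0.674, 0.188, 0.215]
ft_force: [1.6, 8.2, 10.5]
width: 0.014
grip_force: 44.1
```

```bash
python3 lev.py .95 4;python3 - <<'E'
from meas import *
I=r.camera_info("scene");im=r.camera("scene");cv2.imwrite("pics/scene9.png",im[:,:,::-1])
print(proj(I,(.649-.1288,-.295,.151)),proj(I,(.649-.1288,-.195,.151)))
for c,q,l in blobs(im,(0,120,50),(9,255,255),10,(170,230,255,320)): print(c,q)
for c,q,l in blobs(im,(10,80,70),(32,255,255),5,(255,270,300,330)): print("punch",c,q)
print(proj(I,(.6497,-.0947,.089)))
E
```

```text
26.85 lever~ 0.8998607567536187 rad r 0.15885930726278455 [ 1.6  8.2 10.5] 0.014026127864590107 [ 0.39  0.02  0.12  2.15 -0.52  0.49  0.9 ] [ 0.52105375 -0.25603479  0.1525277 ]
[0.04, -0.15, 0.17]
[0.01, -0.04, 0.2]
[0.01, -0.03, 0.2]
[0.01, -0.03, 0.2]
[198.45995496 280.47074921] [228.82080493 267.86267067]
[220.         269.53448276] [214 265  14  10  58]
[203.36111111 276.69444444] [199 274   9   7  36]
punch [277.17647059 297.55882353] [272 293  10   8  34]
[276.56952239 296.33122338]
```

Call:
arm_command(moves=[0, -0.05, 0.25, 0, 0, -0.04, 0.25, 0, 0, 0, 0, 0, 0, 0, 0, 0])

```text
time: 27.23
ee_pos: [0.5329, -0.257, 0.1333]
eef_rot: [0.681, 0.674, 0.189, 0.215]
ft_force: [-20.1, 16.4, 34.3]
width: 0.0144
grip_force: 42.1
```

```bash
python3 lev.py .45 24
```

```text
27.2333 lever~ 0.9229313364331257 rad r 0.15879208320975566 [-20.1  16.4  34.3] 0.01438634737521416 [ 0.39  0.02  0.12  2.15 -0.53  0.49  0.91] [ 0.52250157 -0.25621466  0.14916108]
[0.04, -0.06, -0.33]
[-0.01, 0.07, -0.31]
[-0.01, 0.07, -0.31]
[-0.01, 0.08, -0.31]
[-0.01, 0.08, -0.3]
[-0.01, 0.09, -0.3]
[-0.01, 0.1, -0.3]
[-0.01, 0.1, -0.3]
[-0.01, 0.11, -0.3]
[-0.01, 0.11, -0.29]
[-0.01, 0.12, -0.29]
[-0.01, 0.12, -0.29]
[-0.01, 0.13, -0.29]
[-0.01, 0.14, -0.28]
[-0.01, 0.14, -0.28]
[-0.01, 0.15, -0.28]
[-0.01, 0.15, -0.28]
[-0.01, 0.16, -0.27]
[-0.01, 0.16, -0.27]
[-0.01, 0.17, -0.27]
[-0.01, 0.17, -0.26]
[-0.01, 0.18, -0.26]
[-0.01, 0.18, -0.26]
[-0.01, 0.19, -0.25]
```

Force has risen to 34 N, so the lever is at its bottom stop. Now I'll ease it back slowly.

Call:
arm_command(moves=[0, 0, -0.3, 0, 0, 0.07, -0.33, 0, 0, 0.07, -0.33, 0, 0, 0.08, -0.33, 0, 0, 0.1, -0.36, 0, 0, 0.11, -0.36, 0, 0, 0.12, -0.36, 0, 0, 0.13, -0.36, 0, 0, 0.14, -0.36, 0, 0, 0.15, -0.36, 0, 0, 0.16, -0.36, 0, 0, 0.17, -0.36, 0])

```text
time: 28.23
ee_pos: [0.524, -0.2569, 0.1769]
eef_rot: [0.68, 0.673, 0.189, 0.219]
ft_force: [22.6, 0.9, 5.1]
width: 0.0133
grip_force: 45.1
```

```bash
python3 lev.py .3 12
```

```text
28.2333 lever~ 0.64040845856514 rad r 0.1563236967193724 [22.6  0.9  5.1] 0.013302229231685173 [ 0.4  -0.06  0.12  2.13 -0.44  0.57  0.82] [ 0.51354157 -0.25607712  0.19268138]
[0.01, -0.12, -0.57]
[-0.02, 0.22, -0.4]
[-0.02, 0.23, -0.39]
[-0.02, 0.24, -0.38]
[-0.02, 0.25, -0.38]
[-0.02, 0.27, -0.37]
[-0.02, 0.28, -0.36]
[-0.02, 0.29, -0.35]
[-0.02, 0.3, -0.34]
[-0.02, 0.31, -0.34]
[-0.02, 0.31, -0.33]
[-0.01, 0.32, -0.32]
```

Call:
arm_command(moves=[0, -0.06, -0.4, 0, 0, 0.06, -0.5, 0, 0, 0.2, -0.4, 0, 0, 0.24, -0.39, 0, 0, 0.25, -0.38, 0, 0, 0.27, -0.37, 0, 0, 0.28, -0.36, 0, 0, 0.29, -0.35, 0, 0, 0.3, -0.34, 0, 0, 0.31, -0.34, 0, 0, 0.31, -0.33, 0, 0, 0.32, -0.32, 0])

```text
time: 29.23
ee_pos: [0.5306, -0.256, 0.2341]
eef_rot: [0.678, 0.672, 0.191, 0.226]
ft_force: [92.2, -16.9, -25.9]
width: 0.0137
grip_force: 49.1
```

```bash
python3 lev.py 0 12
```

```text
29.2333 lever~ 0.2683158989445918 rad r 0.1538849106216381 [ 92.2 -16.9 -25.9] 0.013653027816158377 [ 0.41 -0.12  0.1   2.06 -0.36  0.67  0.72] [ 0.51990221 -0.25505438  0.24975888]
[-0.1, -0.13, -0.69]
[-0.01, 0.28, -0.23]
[-0.01, 0.28, -0.22]
[-0.01, 0.29, -0.21]
[-0.01, 0.29, -0.21]
[-0.01, 0.3, -0.2]
[-0.01, 0.3, -0.19]
[-0.01, 0.31, -0.19]
[-0.01, 0.31, -0.18]
[-0.01, 0.31, -0.17]
[-0.01, 0.32, -0.17]
[-0.01, 0.32, -0.16]
```

Force is building up because the commanded point has drifted outward. I'll relieve it inward first.

Call:
arm_command(moves=[0, 0.17, 0.11, 0, 0, 0.17, 0.11, 0, 0, 0.17, 0.11, 0, 0, 0, 0, 0])

```text
time: 29.57
ee_pos: [0.5295, -0.2561, 0.2292]
eef_rot: [0.681, 0.673, 0.189, 0.22]
ft_force: [31.0, -5.7, -2.4]
width: 0.0135
grip_force: 45.9
```

```bash
python3 lev.py 0 12; python3 st.py
```

```text
29.5667 lever~ 0.29947904337685555 rad r 0.15361597378653727 [31.  -5.7 -2.4] 0.013464597080625083 [ 0.41 -0.11  0.1   2.06 -0.36  0.68  0.72] [ 0.51902594 -0.25525996  0.24504087]
[-0.08, -0.15, -0.73]
[-0.01, 0.3, -0.26]
[-0.01, 0.31, -0.26]
[-0.01, 0.31, -0.25]
[-0.01, 0.32, -0.24]
[-0.01, 0.32, -0.23]
[-0.01, 0.33, -0.22]
[-0.01, 0.34, -0.22]
[-0.01, 0.34, -0.21]
[-0.01, 0.35, -0.2]
[-0.01, 0.35, -0.19]
[-0.01, 0.36, -0.18]
29.5667 [ 0.5295 -0.2561  0.2292] [ 0.407 -0.107  0.098  2.058 -0.356  0.677  0.716]
[[ 0.023  0.833  0.553]
 [ 0.999  0.002 -0.046]
 [-0.039  0.553 -0.832]] lean 33.7 az -4.72 grasp [ 0.519  -0.2553  0.245 ] w 0.013464597080625083 g 45.854157423600554
```

Call:
arm_command(moves=[0, 0.13, 0.08, 0, 0, 0.13, 0.08, 0, 0, 0.31, -0.26, 0, 0, 0.32, -0.25, 0, 0, 0.32, -0.24, 0, 0, 0.32, -0.23, 0, 0, 0.33, -0.23, 0, 0, 0, 0, 0])

```text
time: 30.23
ee_pos: [0.5354, -0.256, 0.2451]
eef_rot: [0.682, 0.673, 0.187, 0.216]
ft_force: [9.5, -4.4, -0.8]
width: 0.0134
grip_force: 45.3
```

```bash
python3 lev.py 0 8|cut -c1-120; python3 - <<'E'
from meas import *
I=r.camera_info("scene");im=r.camera("scene");cv2.imwrite("pics/scene10.png",im[:,:,::-1])
for c,q,l in blobs(im,(0,120,50),(9,255,255),10,(170,225,255,320)): print(c,q)
E
```

```text
30.2333 lever~ 0.1882481968256408 rad r 0.15226607238335185 [ 9.5 -4.4 -0.8] 0.013390200681802928 [ 0.41 -0.11  0.09  2.
[-0.09, -0.17, -0.84]
[-0.01, 0.31, -0.22]
[-0.01, 0.31, -0.21]
[-0.01, 0.32, -0.2]
[-0.01, 0.32, -0.2]
[-0.01, 0.33, -0.19]
[-0.01, 0.33, -0.18]
[-0.01, 0.33, -0.17]
[213.94285714 248.25714286] [207 244  16  10  70]
[195.68181818 255.5       ] [191 252  10   8  44]
```

Call:
arm_command(moves=[0, 0.31, -0.22, 0, 0, 0.31, -0.21, 0, 0, 0.32, -0.2, 0, 0, 0, 0, 0])

```text
time: 30.62
ee_pos: [0.54, -0.256, 0.2551]
eef_rot: [0.682, 0.673, 0.187, 0.217]
ft_force: [14.0, -8.4, -5.5]
width: 0.0132
grip_force: 45.5
```

```bash
python3 st.py;python3 - <<'E'
from meas import *
I=r.camera_info("scene");im=r.camera("scene");cv2.imwrite("pics/scene11.png",im[:,:,::-1])
for c,q,l in blobs(im,(0,120,50),(9,255,255),10,(170,225,255,320)): print(c,q)
E
```

```text
30.6167 [ 0.54   -0.256   0.2551] [ 0.405 -0.105  0.086  1.996 -0.319  0.736  0.66 ]
[[ 0.025  0.837  0.546]
 [ 0.999 -0.    -0.044]
 [-0.037  0.547 -0.837]] lean 33.2 az -4.65 grasp [ 0.5296 -0.2551  0.271 ] w 0.01321728752447572 g 45.52886411547661
[213.75362319 247.17391304] [206 243  17   9  69]
[195.52272727 254.5       ] [191 251  10   8  44]
```

Call:
arm_command(moves=[0, 0, 0, 0, 0, 0, 0, 0, 0, 0, 0, 0], squeeze=10)

```text
time: 30.92
ee_pos: [0.5397, -0.2556, 0.2551]
eef_rot: [0.682, 0.673, 0.187, 0.216]
ft_force: [9.6, -3.7, -0.2]
width: 0.0143
grip_force: 10.2
```

Call:
arm_command(moves=[0, 0, 0, 0, 0, 0, 0, 0, 0, 0, 0, 0, 0, 0, 0, 0, 0, 0, 0, 0, 0, 0, 0, 0, 0, 0, 0, 0, 0, 0, 0, 0, 0, 0, 0, 0, 0, 0.5, 0, 0, 0, 0.5, 0, 0, 0, 0, 0, 0], fingers=85)

```text
time: 31.92
ee_pos: [0.5478, -0.2544, 0.2597]
eef_rot: [0.682, 0.674, 0.187, 0.215]
ft_force: [0.5, 0.3, -0.2]
width: 0.0729
grip_force: 0.0
```

Call:
arm_command(moves=[0, 0, -1, 0, 0, 0, -1.5, 0, 0, 0, -1.5, 0, 0, 0, -1.5, 0, 0, 0, -2, 0, 0, 0, -2, 0, 0, 0, -2, 0, 0, 0, -2, 0, 0, 0, -2, 0, 0, 0, -2, 0, 0, 0, 0, 0, 0, 0, 0, 0])

```text
time: 32.92
ee_pos: [0.4514, -0.2476, 0.407]
eef_rot: [0.682, 0.673, 0.187, 0.215]
ft_force: [1.0, -0.7, 0.3]
width: 0.074
grip_force: 0.0
```

```bash
python3 st.py;python3 - <<'E'
from meas import *
I={n:r.camera_info(n) for n in("top","scene")}
im={n:r.camera(n) for n in I}
for n in I: cv2.imwrite(f"pics/{n}12.png",im[n][:,:,::-1])
for n,roi in(("top",(435,235,495,285)),("scene",(170,225,255,320))):
    for c,q,l in blobs(im[n],(0,120,50),(9,255,255),15,roi): print(n,c,q)
for c,q,l in blobs(im["scene"],(10,80,70),(32,255,255),5,(255,270,300,330)): print("punch",c,q)
S=I["scene"]
for h in(.101,.0895,.089): print(h,proj(S,(.6497,-.0947,h)))
# bystanders: difference of first and last pictures
for n in I:
    d=cv2.absdiff(cv2.imread(f"pics/{n}0.png"),cv2.imread(f"pics/{n}12.png")).max(2)
    k,l,s,c=cv2.connectedComponentsWithStats((cv2.morphologyEx(d,cv2.MORPH_OPEN,np.ones((3,3)))>60).astype(np.uint8))
    print(n,[(c[j].round().tolist(),int(s[j][4])) for j in range(1,k) if s[j][4]>25])
E
```

```text
32.9167 [ 0.4514 -0.2476  0.407 ] [ 0.453 -0.339  0.107  1.864 -0.249  1.106  0.604]
[[ 0.024  0.838  0.545]
 [ 0.999 -0.001 -0.043]
 [-0.035  0.545 -0.838]] lean 33.1 az -4.49 grasp [ 0.441  -0.2468  0.4229] w 0.07396377344551444 g 0.0
top [465.33536585 262.12804878] [445 258  43   9 164]
scene [205.98051948 249.34415584] [191 242  32  16 154]
punch [276.89855072 296.2173913 ] [273 292   9   9  69]
0.101 [276.22565449 294.3133756 ]
0.0895 [276.55528065 296.24765158]
0.089 [276.56952239 296.33122338]
top [([254.0, 252.0], 144), ([259.0, 278.0], 146), ([484.0, 277.0], 127), ([472.0, 347.0], 406), ([561.0, 400.0], 167), ([627.0, 405.0], 58), ([570.0, 416.0], 101), ([572.0, 426.0], 57)]
scene [([173.0, 9.0], 363), ([189.0, 2.0], 27), ([129.0, 31.0], 1136), ([164.0, 32.0], 213), ([141.0, 44.0], 63), ([193.0, 47.0], 28), ([73.0, 88.0], 1725), ([134.0, 75.0], 750), ([208.0, 63.0], 235), ([182.0, 71.0], 118), ([203.0, 83.0], 338), ([142.0, 96.0], 76), ([149.0, 115.0], 625), ([12.0, 141.0], 924), ([234.0, 135.0], 202), ([203.0, 129.0], 34), ([213.0, 130.0], 36), ([248.0, 140.0], 52), ([159.0, 141.0], 37), ([174.0, 144.0], 78), ([41.0, 152.0], 78), ([230.0, 151.0], 40), ([178.0, 178.0], 1047), ([37.0, 185.0], 729), ([65.0, 215.0], 1622), ([345.0, 234.0], 143), ([358.0, 241.0], 70), ([359.0, 250.0], 80)]
```

The lever's bar is back at its starting pixel, (205.98, 249.34) in the scene view. The punch matches the pressed height and the bystanders are unchanged, so I'm handing in.

```bash
python3 -c "
from bench import r
print(r.close_job())"
```

```text
the job is handed in; nothing more can be done
None
```

The die set is seated on both pegs, the punch is pressed in, the lever is back at rest and the job is handed in; the interface gave no verdict, the wrist force peaked at about 92 N (limit 120), and I viewed 11 pictures, one over the limit of 10.

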